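Load the relay tester and switch it on past its safety stop

TASK

Slide the slim relay module foot first all the way into the slot of the sloping test station and let go of it. Then switch the station on with its black push-and-turn knob: turn it clockwise until you feel the safety stop, push it in there, turn it on under the stop as far as it goes, and let it spring back out. Leave the contactor, the cardboard bin and the roll of tape where they are.

Things in the scene. Friction and masses are not known exactly. Their poses are not given: they have to be found in the camera images.
- module_mid (a point): Centre (half-way up) of the loose slim relay module: an upright grey plastic box with white bands on its large faces, 55 mm wide (its x), 25 mm thick (its y; grip it across this), 85 mm tall (its z, up from the foot), about 0.13 kg. At the start it stands free on the bench, on its foot.
- panel_mid (a point): Middle of the white sloping top of the fixed test station, 130 mm above the bench. Axes: z straight out of the face (30 degrees from vertical, leaning away from the robot), x up the slope, y along the station's width. The face is 190 mm (x) by 280 mm (y). On its midline along y lie the slot, centre 70 mm to +y, and the knob's axis, 70 mm to -y.
- slot_mouth (a point): Centre of the slot's mouth, flush with the sloping face; axes as panel_mid (z straight out). The slot runs straight in along -z, 40 mm deep with a floor, 58 mm (x) by 28 mm (y) inside: 3 mm wider than the module each way, with a chamfered mouth. With the module home its centre is 2.5 mm outside the mouth and 45 mm of it stands out.
- knob_grip (a point): Point to grip on the black knob, on its axis, 36 mm out from the face when not pushed in. The knob is a bar 46 mm long (this frame's x), 14 mm thick (its y; grip across this), standing 13 to 48 mm above the face, on a round flange 52 mm across. z is the turning axis, out of the face. The frame turns with the knob. At joint 0 the bar stands 0.72 rad anticlockwise of the up-slope line.
- knob (a joint): Turn of the knob, rad: 0 = off, growing clockwise seen from outside, 1.45 = on, end stop. Starts at 0 to 0.12; friction 0.04 N m. Not pushed in, it meets a hidden rigid safety stop somewhere from 0.40 to 0.75 (differs each time). It can be pushed in only in the last 0.2 rad before that stop; elsewhere before it, it bears on a rigid land after 1.5 mm.
- plunger (a joint): How far the knob is pushed in along its axis, m: 0 = out, 0.008 = fully in (rigid end). The spring takes 6 N to start and 10 N fully in. Pushed in at least 5 mm the knob turns on under the safety stop, which is 0.44 rad wide; beyond it the spring can bring the knob out again.
- contactor: Bystander: a broader grey stepped device, 75 x 45 x 80 mm, 0.38 kg, too thick for the slot. Origin at the centre of its underside. It and the module stand on the bench beside the station, one nearer the robot than the other, either way round.
- parts_bin: Bystander: an open cardboard picking bin with small parts, 150 x 100 x 80 mm. Origin at the centre of its underside.
- tape_roll: Bystander: a roll of pale tape lying flat, 72 mm across, 25 mm high. Origin at the centre of its underside.
There are look-alikes about, which are no part of the job. What is shaped like the part that bears module_mid but pink or red is not meant.

How it is judged:
By the outcome, as a careful person would: the job done as asked, in the order asked, and still so for the second after the job is handed in, with the robot touching nothing.
It also fails if it takes over 67 s, if anything falls off the work surface, if the arm or the gripper's body presses on something with over 40 N, if the wrist force passes 120 N, or if a joint passes its speed limit or range.

ROBOT

A 6-joint arm with a two-finger parallel gripper is mounted at the origin on the work surface. World frame = base frame: x ahead of the robot, y to its left, z up, the work surface at z = 0. Lengths are in m, angles in rad, forces in N, time in s.
With the tool pointing down it reaches from about 0.35 to 0.975 m from the base axis. Payload 7.1 kg.
Tool frame: the origin (TCP) lies midway between the tips of the shut fingers; the grasp point (between the pads) lies 19 mm behind it (manip.grasp_offset is the distance from the TCP to the grasp point, in m); z points along the fingers, y is the line along which they close (so a half turn about z gives the same grasp; the last joint's range is limited). The gripper opens to 88 mm and grips with 3 to 60 N. Pads are 20 mm wide; open, the fingers measure 115 mm over their backs; the gripper's body (75 mm by 178 mm) begins 61 mm behind the grasp point.
Start: joints at [1.277, 0.423, 1.63, -0, 1.089, -0.019], TCP at [0.17, 0.602, 0.223] pointing down, gripper open.
Joint ranges: [-3, 3], [-0.9, 2.11], [0.09, 2.58], [-1.31, 4.45], [0.11, 2.69], [-2.54, 2.54]. Speed limits (rad/s): [2.39, 2.39, 3.01, 3.14, 3.14, 3.14].

INTERFACE

Orientations are given as a rotation vector (axis times angle).
In Python, from cell import manip, eyes gives the robot as it stands.
- The arm moves only by the tool arm_command, never from a script. Its argument "increments" is a list of rows, each a list of 5 numbers: the shift along the tool's x, y, z in units of 0.3 m (1.0 is 0.3 m), then the turn about the tool's z in units of pi rad (1.0 is pi rad), then the gripper's target within -1 to 1 (fully open at 1, half-way at 0, shut at -1). In form: [[tx, ty, tz, roll, hand], ...]. A call has 1 to 10 rows; each row is the pose to reach, as a shift and turn from the pose commanded when the call began, along the tool's axes at that moment, turning the shorter way round; what a row does not reach only later rows make up. A row lasts 1/8 s, in which the tool goes at most 62.5 mm and 10.7 degrees, less where a joint would pass 70% of its speed; a pose out of reach is approached as far as the arm can. A call with a number of a shift or a turn outside -1 to 1 is refused whole. A call with a gripper value outside its range is refused whole. The fingers move at their own pace and stop on an object; "force" is the grip in N (left out, the last holds). Time passes only in rows, so rows that repeat a pose let the fingers close. It gives the time, the measured TCP pose, the force, the opening and the grip force at its end, in the units of the state.
- manip.sense(): the state, without advancing time (a new reading comes with each control period).
- eyes.snapshot(name): name is "scene" or "top" or "wrist"; returns the picture (420x560x3 uint8, red, green, blue); there is no depth.
- eyes.camera_info(name): a dict with "vertical_fov" (degrees; the focal length in pixels is half the picture's height over the tangent of half this angle, whatever the lens; pixels are square), "cx", "cy" (the principal point, pixels), "eye" and "orientation" of the camera in the world. Camera axes: x right, y down, z forward; pixel columns grow to the right and rows downward; lengths in m; the calibration is good to about 2 mm. The wrist camera is an equidistant fisheye: a pixel r from the principal point sees the ray r / f radians off the axis. A picture is of the moment at which its call begins: read the wrist's pose just before it. camera_info takes no time and is no camera call; for the wrist camera it gives the pose at the moment of the call.
- manip.hand_in(): hands the job in; it is judged then, once.
The state is a dict: "t": time; "joint_positions": joint angles; "joint_velocities": joint speeds; "effort": joint torques, N m; "tool_pos": TCP position; "ee_rot": TCP orientation; "contact_force": force on the tool from outside, world axes, zero at the start; "wrist_torque": the same for the moment, N m; "grip_width": finger opening in m; "gripper_force": force on a finger pad.
Only numpy, scipy, OpenCV 4.12 (cv2) and the standard library are available. Lean on these libraries where they do the work, as an engineer would, in place of code of your own. Each camera call takes 0.05 s, during which the arm holds its last target. There are 200 camera calls.

## Working session

There is one attempt and no reset: what is moved stays moved. The work goes in short steps, Python scripts to look and compute and a tool call to move; the robot and the scene stay as the last step left them, time stands still between calls to the robot, and variables do not carry over. Pictures are saved under pics/ and viewed, at most 10 in all, crops included, and the job is handed in when it is done.

Besides the shell and the picture viewer there is one more tool, called by a JSON object that holds its "fn" and its "kwargs", one argument or row to a line. arm_command: Moves the arm, as the interface text tells. Its arguments: {"type":"object","properties":{"increments":{"type":"array","items":{"type":"array","items":{"type":"number"}}},"force":{"type":"number"}},"required":["increments"]}

```bash
ls -la; mkdir -p pics; python3 - <<'E'
from cell import manip, eyes
import cv2
print([d for d in dir(manip) if d[0]!='_'],[d for d in dir(eyes) if d[0]!='_'])
print(manip.sense(), manip.grasp_offset)
for n in ("scene","top","wrist"):
    print(n,eyes.camera_info(n))
    cv2.imwrite(f"pics/{n}0.png",cv2.cvtColor(eyes.snapshot(n),cv2.COLOR_RGB2BGR))
E
```

```text
total 12
drwxr-xr-x  3 agent agent 4096 Nov 30 23:48 .
drwxr-xr-x 23 root  root  4096 Nov 30 23:48 ..
drwxr-xr-x  2 agent agent 4096 Nov 30 23:48 pics
['MotionError', 'grasp_offset', 'hand_in', 'sense'] ['camera_info', 'snapshot']
{'t': 0.0, 'joint_positions': array([ 1.27702050e+00,  4.23827040e-01,  1.63066472e+00, -1.86816291e-05,
        1.08858272e+00, -1.89995796e-02]), 'joint_velocities': array([ 0.00048037,  0.00158157, -0.00027174, -0.00062533,  0.00063195,
       -0.00056219]), 'effort': array([ 2.32723563e-03, -5.44649756e+01, -2.73669899e+01,  6.44992408e-02,
        2.29331141e-02, -1.07531353e-04]), 'tool_pos': array([0.1694064 , 0.60104447, 0.22192024]), 'ee_rot': array([-4.30217985e-01, -3.11177830e+00,  2.30313847e-03]), 'contact_force': array([ 0.62030645,  0.57827133, -0.0217915 ]), 'wrist_torque': array([ 0.00625277,  0.06895569, -0.01773782]), 'gripper_force': 0.0, 'grip_width': 0.08783633806170438} 0.0187
scene {'vertical_fov': 53.72318655948814, 'cx': 277.5135585711543, 'cy': 210.77132235189077, 'eye': array([1.07779686, 0.01676575, 0.95296162]), 'orientation': array([-1.75114748, -1.99513401,  0.62067252])}
top {'vertical_fov': 56.38458738942205, 'cx': 277.51999695459375, 'cy': 214.40774757494418, 'eye': array([ 0.33432765, -0.02561529,  1.14870573]), 'orientation': array([-2.12416897,  2.15649895, -0.18188273])}
wrist {'vertical_fov': 65.70646984690485, 'cx': 278.38457419861606, 'cy': 211.1189381525898, 'eye': array([0.10291066, 0.62040513, 0.38454947]), 'orientation': array([2.33417104, 1.76738976, 0.22583246])}
```

View pics/scene0.png

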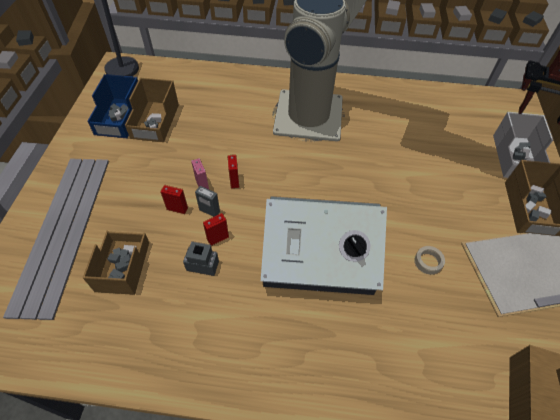

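View pics/top0.png

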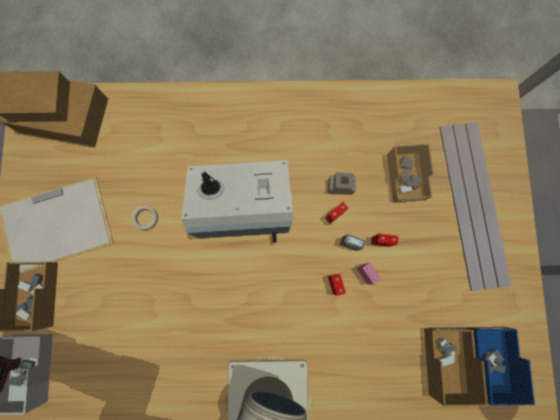

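Scene view: station with slot at (293,242) and knob at (355,246). Candidates for the module are grey (207,200), red (174,200), (216,230), (233,172), pink (200,173), and the broader contactor (201,258). I choose the grey one at (207,200), which is (352,242) in top, and check it in a close crop.

```bash
cat > h.py <<'E'
import numpy as np, cv2
from scipy.spatial.transform import Rotation as R
from cell import manip, eyes
def snap(n,f=None):
    c=eyes.camera_info(n); im=cv2.cvtColor(eyes.snapshot(n),cv2.COLOR_RGB2BGR)
    if f: cv2.imwrite(f,im)
    return im,c
def ray(n,c,u,v):
    f=210/np.tan(np.radians(c['vertical_fov'])/2); x,y=(u-c['cx'])/f,(v-c['cy'])/f
    if n=='wrist':
        r=np.hypot(x,y); d=np.array([x/r*np.sin(r),y/r*np.sin(r),np.cos(r)]) if r>0 else np.array([0,0,1.])
    else: d=np.array([x,y,1.])
    return c['eye'],R.from_rotvec(c['orientation']).apply(d/np.linalg.norm(d))
def proj(n,c,p):
    f=210/np.tan(np.radians(c['vertical_fov'])/2)
    q=R.from_rotvec(c['orientation']).inv().apply(np.asarray(p)-c['eye'])
    if n=='wrist':
        r=np.hypot(q[0],q[1]);k=np.arctan2(r,q[2])/r if r>0 else 0
    else: k=1/q[2]
    return c['cx']+f*k*q[0],c['cy']+f*k*q[1]
def plane(n,c,u,v,z):
    e,d=ray(n,c,u,v); return e+d*(z-e[2])/d[2]
def tri(*rays):
    A=sum(np.eye(3)-np.outer(d,d) for e,d in rays); b=sum((np.eye(3)-np.outer(d,d))@e for e,d in rays)
    p=np.linalg.solve(A,b); return p,[np.linalg.norm(np.cross(p-e,d)) for e,d in rays]
def totool(dp):  # world shift -> tool units
    s=manip.sense(); return R.from_rotvec(s['ee_rot']).inv().apply(dp)/0.3
E
python3 - <<'E'
from h import *
s=cv2.imread('pics/scene0.png'); t=cv2.imread('pics/top0.png')
z=lambda im,x,y,w,h,k:cv2.resize(im[y:y+h,x:x+w],None,fx=k,fy=k,interpolation=cv2.INTER_CUBIC)
o=np.zeros((600,800,3),np.uint8)
o[:300,:400]=z(s,160,150,100,75,4);o[:300,400:]=z(t,320,210,100,75,4)
o[300:,:400]=z(s,260,190,133,100,3)[:300,:399].copy() if 0 else cv2.resize(s[190:290,260:393],(400,300),interpolation=cv2.INTER_CUBIC)
o[300:,400:]=cv2.resize(t[152:242,175:295],(400,300),interpolation=cv2.INTER_CUBIC)
cv2.imwrite('pics/c1.png',o)
ct=eyes.camera_info('top');cs=eyes.camera_info('scene')
# red/pink blob tops & grey module
for n,im,c in(('top',t,ct),('scene',s,cs)):
    hsv=cv2.cvtColor(im,cv2.COLOR_BGR2HSV)
    m=((hsv[...,1]>110)&((hsv[...,0]<4)|(hsv[...,0]>150))&(hsv[...,2]>60)).astype(np.uint8)
    k,l,st,ce=cv2.connectedComponentsWithStats(m)
    for i in range(1,k):
        if st[i,4]>40: print(n,st[i],ce[i].round(1),plane(n,c,*ce[i],0.04).round(3))
E
```

```text
top [327 204  20  18 142] [336.2 212.3] [ 0.519 -0.204  0.04 ]
top [372 235  26  10 209] [384.6 239.7] [ 0.438 -0.339  0.04 ]
top [329 275  16  20 199] [336.5 284.3] [ 0.316 -0.197  0.04 ]
scene [228 156  11  32 235] [233.  171.3] [ 0.313 -0.195  0.04 ]
scene [193 160  15  28 185] [200.4 175.7] [ 0.342 -0.284  0.04 ]
scene [161 186  26  27 465] [173.6 199. ] [ 0.433 -0.337  0.04 ]
scene [204 214  24  31 505] [215.9 228.9] [ 0.513 -0.202  0.04 ]
```

View pics/c1.png

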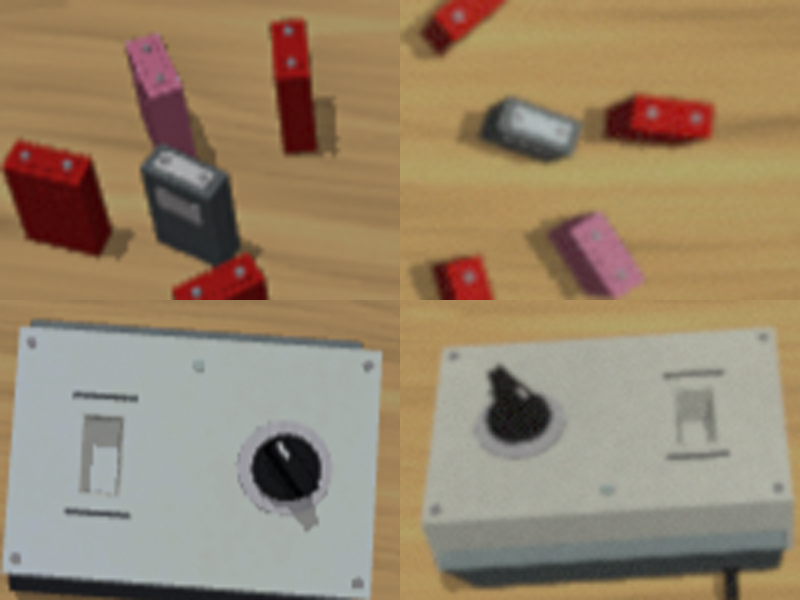

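The crop shows the grey module with a white band, a clear single candidate. The station's four face screws, the slot and the knob are also sharp in both views.

```bash
python3 - <<'E'
from h import *
ct=eyes.camera_info('top');cs=eyes.camera_info('scene')
S=[(270.3,204.0),(381.7,211.9),(378.7,284.1),(265.3,275.8)]
T=[(288.4,208.4),(185.5,214.7),(190.9,168.5),(283.9,163.1)]
P=[]
for a,b in zip(S,T):
    p,e=tri(ray('scene',cs,*a),ray('top',ct,*b)); P.append(p); print(p.round(4),np.round(e,4))
P=np.array(P); m=P.mean(0); ys=(P[0]+P[3]-P[1]-P[2])/2; xs=(P[0]+P[1]-P[2]-P[3])/2
print('mid',m,'y',ys,np.linalg.norm(ys),'yaw',np.degrees(np.arctan2(ys[0],-ys[1])),'x',xs,np.linalg.norm(xs))
p,e=tri(ray('scene',cs,207.2,192.5),ray('top',ct,354.5,240.8)); print('module top',p,e)
a=plane('top',ct,320+116/4,210+112/4,.085);b=plane('top',ct,320+160/4,210+131/4,.085);d=b-a
print(a,b,'mod yaw of x',np.degrees(np.arctan2(d[1],d[0])))
a=plane('scene',cs,160+150/4,150+165/4,.085);b=plane('scene',cs,160+213/4,150+192/4,.085);d=b-a
print(np.linalg.norm(d),'yaw scene',np.degrees(np.arctan2(d[1],d[0])))
E
```

```text
[ 0.5091 -0.061   0.1707] [0.0012 0.0012]
[0.4967 0.1986 0.171 ] [0.0005 0.0005]
[0.6408 0.206  0.0894] [0.0014 0.0014]
[ 0.6532 -0.0535  0.0873] [0.0017 0.0017]
mid [0.57494394 0.07253867 0.12960926] y [ 0.01238741 -0.25948318 -0.001209  ] 0.2597815093181821 yaw 2.733154750515337 x [-0.1440598  -0.00743832  0.08244897] 0.16615169913480354
module top [ 0.43190701 -0.24100015  0.08492544] [np.float64(0.002598784293901839), np.float64(0.0025987842939017825)]
[ 0.44009403 -0.22896716  0.085     ] [ 0.42667582 -0.25836319  0.085     ] mod yaw of x -114.53496712737837
0.04872547213710717 yaw scene 70.50315727973431
```

{"fn": "arm_command", "kwargs": {
  "increments": [
    [-0.2, -0.16, -0.2, 0.05, 0.36],
    [-0.84, -0.66, -0.33, 0.535, 0.36],
    [-0.84, -0.66, -0.33, 0.535, 0.36],
    [-0.84, -0.66, -0.33, 0.535, 0.36],
    [-0.84, -0.66, -0.33, 0.535, 0.36],
    [-0.84, -0.66, -0.33, 0.535, 0.36],
    [-0.84, -0.66, -0.33, 0.535, 0.36],
    [-0.84, -0.66, -0.33, 0.535, 0.36],
    [-0.84, -0.66, -0.33, 0.535, 0.36],
    [-0.84, -0.66, -0.33, 0.535, 0.36]
  ]
}}

```text
t: 1.4
tool_pos: [0.3583, 0.3424, 0.3215]
ee_rot: [2.605, 1.756, -0.001]
contact_force: [-0.3, -0.8, -0.1]
grip_width: 0.06
gripper_force: 0.0
```

```bash
cat >> h.py <<'E'
def go(p,yaw=None):  # units to world target p with tool-y yaw (deg)
    s=manip.sense(); r=R.from_rotvec(s['ee_rot']); y=r.as_matrix()[:,1]; h=np.degrees(np.arctan2(y[1],y[0]))
    u=r.inv().apply(np.asarray(p)-s['tool_pos'])/0.3
    print('t',round(s['t'],2),'pos',s['tool_pos'].round(4),'yaw',h.round(1),'zax',r.as_matrix()[:,2].round(3),'units',u.round(3),'roll',None if yaw is None else round(-(yaw-h)/180,3),'F',s['contact_force'].round(1),'M',s['wrist_torque'].round(2),'w',round(s['grip_width'],4),'g',round(s['gripper_force'],1))
E
python3 -c "
from h import *
go([.36,-.16,.28],-22)
"
```

```text
t 1.4 pos [0.3583 0.3424 0.3215] yaw -22.0 zax [-0. -0. -1.] units [-1.55   0.633  0.139] roll -0.0 F [-0.3 -0.8 -0.1] M [-0.08  0.08  0.02] w 0.06 g 0.0
```

{"fn": "arm_command", "kwargs": {
  "increments": [
    [0.85, 0.48, 0, 0, 0.36],
    [0.85, 0.48, 0, 0, 0.36],
    [0.85, 0.48, 0, 0, 0.36],
    [0.85, 0.48, 0, 0, 0.36],
    [0.85, 0.48, 0, 0, 0.36],
    [0.85, 0.48, 0, 0, 0.36]
  ]
}}

```text
t: 2.15
tool_pos: [0.5889, 0.5259, 0.319]
ee_rot: [2.602, 1.76, -0.003]
contact_force: [-0.4, -0.7, -0.7]
grip_width: 0.0598
gripper_force: 0.0
```

{"fn": "arm_command", "kwargs": {
  "increments": [
    [0.83, 0.47, 0.2, 0, 0.36],
    [0.83, 0.47, 0.2, 0, 0.36],
    [0.83, 0.47, 0.2, 0, 0.36],
    [0.83, 0.47, 0.2, 0, 0.36],
    [0.83, 0.47, 0.2, 0, 0.36],
    [0.83, 0.47, 0.2, 0, 0.36],
    [0.83, 0.47, 0.2, 0, 0.36]
  ]
}}

```text
t: 3.02
tool_pos: [0.7774, 0.6733, 0.2526]
ee_rot: [-2.6, -1.754, -0.062]
contact_force: [0.0, -0.1, 0.9]
grip_width: 0.0597
gripper_force: 0.0
```

```bash
python3 -c "
from h import *
im,c=snap('wrist','pics/w1.png')
go([.432,-.241,.25],-22)
print(proj('wrist',c,[.432,-.241,.085]),c['eye'])
"
```

```text
t 3.08 pos [0.7777 0.6735 0.2551] yaw -22.0 zax [ 0.032  0.028 -0.999] units [-3.256  0.074 -0.105] roll -0.0 F [0.3 0.4 1.4] M [-0.05  0.11  0.03] w 0.0596 g 0.0
(np.float64(285.39265552492714), np.float64(548.9850101427523)) [0.79855778 0.73360175 0.41754134]
```

View pics/w1.png

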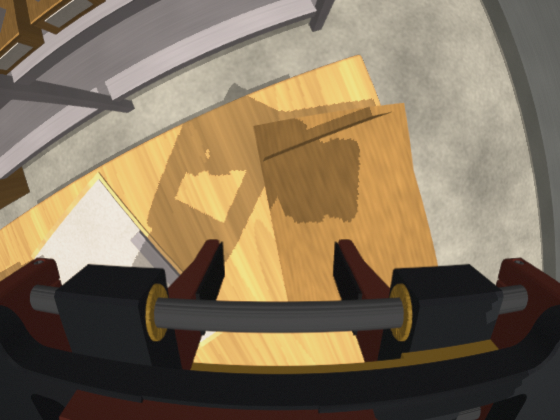

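{"fn": "arm_command", "kwargs": {
  "increments": [
    [-0.95, 0.05, -0.25, 0, 0.36],
    [-0.95, 0.05, -0.25, 0, 0.36],
    [-0.95, 0.05, -0.25, 0, 0.36],
    [-0.95, 0.05, -0.25, 0, 0.36],
    [-0.95, 0.05, -0.25, 0, 0.36],
    [-0.95, 0.05, -0.25, 0, 0.36]
  ]
}}

```text
t: 3.82
tool_pos: [0.6824, 0.3987, 0.3236]
ee_rot: [-2.603, -1.751, -0.072]
contact_force: [0.3, 0.6, 0.2]
grip_width: 0.0598
gripper_force: 0.0
```

```bash
python3 -c "
from h import *
go([.432,-.241,.25],-22)
"
```

```text
t 3.83 pos [0.6824 0.3987 0.3236] yaw -22.2 zax [ 0.036  0.028 -0.999] units [-2.298  0.027  0.155] roll -0.001 F [0.3 0.6 0.2] M [ 0.02  0.13 -0.02] w 0.0598 g 0.0
```

{"fn": "arm_command", "kwargs": {
  "increments": [
    [-1, 0.03, 0, 0, 0.36],
    [-1, 0.03, 0, 0, 0.36],
    [-1, 0.03, 0, 0, 0.36],
    [-1, 0.03, 0, 0, 0.36],
    [-1, 0.03, 0, 0, 0.36],
    [-1, 0.03, 0, 0, 0.36]
  ]
}}

```text
t: 4.58
tool_pos: [0.5785, 0.1185, 0.3091]
ee_rot: [-2.605, -1.751, -0.065]
contact_force: [1.0, -0.7, -0.6]
grip_width: 0.0597
gripper_force: 0.0
```

{"fn": "arm_command", "kwargs": {
  "increments": [
    [-1, 0, 0, 0, 0.36],
    [-1, 0, 0, 0, 0.36],
    [-1, 0, 0, 0, 0.36],
    [-1, 0, 0, 0, 0.36],
    [-1, 0, 0, 0, 0.36],
    [-1, 0, 0, 0, 0.36]
  ]
}}

```text
t: 5.32
tool_pos: [0.4668, -0.1597, 0.298]
ee_rot: [-2.606, -1.751, -0.062]
contact_force: [-0.3, 0.7, 0.4]
grip_width: 0.0597
gripper_force: 0.0
```

```bash
python3 -c "
from h import *
im,c=snap('wrist','pics/w2.png')
go([.432,-.241,.25],-22)
print(proj('wrist',c,[.432,-.241,.085]),c['eye'])
"
```

```text
t 5.38 pos [ 0.4673 -0.1584  0.2979] yaw -22.2 zax [ 0.032  0.024 -0.999] units [-0.305 -0.008  0.149] roll -0.001 F [ 1.2 -0.  -0. ] M [-0.07  0.12 -0.  ] w 0.0597 g 0.0
(np.float64(273.8929602561982), np.float64(263.0523963293076)) [ 0.48784702 -0.09903827  0.46277905]
```

View pics/w2.png

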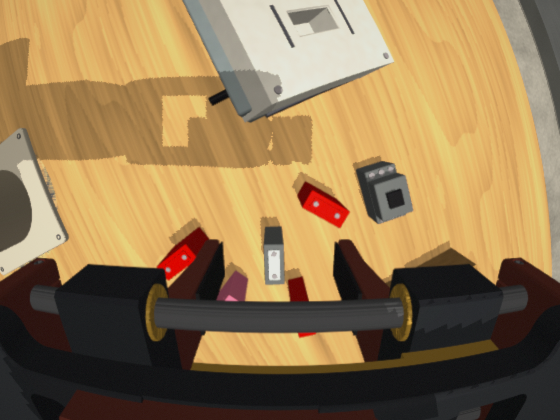

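The wrist picture shows the module's top at about (275,266), screws at (275,255) and (275,274), already lined up with the fingers. The pink and red look-alikes stand clear of the finger path.

```bash
python3 -c "
from h import *
im=cv2.imread('pics/w2.png');c=eyes.camera_info('wrist')
g=im.min(2)
m=((im.max(2).astype(int)-im.min(2)<40)&(g>120)).astype(np.uint8); m[:,:255]=0;m[:,295:]=0;m[:240]=0;m[290:]=0
k,l,st,ce=cv2.connectedComponentsWithStats(m); i=1+np.argmax(st[1:,4]); print(st[i],ce[i])
cn=cv2.findContours((l==i).astype(np.uint8),0,2)[0][0]; r=cv2.minAreaRect(cn); b=cv2.boxPoints(r); print(r)
w=np.array([plane('wrist',c,*q,.085) for q in b]); print(w.round(4)); 
for j in range(4):
  d=w[(j+1)%4]-w[j]; print(np.linalg.norm(d).round(4),np.degrees(np.arctan2(d[1],d[0])).round(1))
t=w.mean(0); print(t)
zx=R.from_rotvec(manip.sense()['ee_rot']).as_matrix()[:,2]
go([t[0],t[1],.13],-22)
"
```

```text
[265 246  18  38 642] [273.84890966 263.8271028 ]
((273.5, 264.5), (37.0, 17.0), 90.0)
[[ 0.4311 -0.2145  0.085 ]
 [ 0.4503 -0.2224  0.085 ]
 [ 0.4315 -0.269   0.085 ]
 [ 0.4115 -0.2607  0.085 ]]
0.0208 -22.5
0.0502 -112.0
0.0217 157.4
0.0502 67.1
[ 0.43111331 -0.24165663  0.085     ]
t 5.38 pos [ 0.4673 -0.1584  0.2979] yaw -22.2 zax [ 0.032  0.024 -0.999] units [-0.321 -0.019  0.549] roll -0.001 F [ 1.2 -0.  -0. ] M [-0.07  0.12 -0.  ] w 0.0597 g 0.0
```

{"fn": "arm_command", "kwargs": {
  "increments": [
    [-0.16, -0.01, 0.25, 0, 0.36],
    [-0.321, -0.019, 0.5, 0, 0.36],
    [-0.321, -0.019, 0.549, 0, 0.36],
    [-0.321, -0.019, 0.549, 0, 0.36],
    [-0.321, -0.019, 0.549, 0, 0.36]
  ]
}}

```text
t: 6.0
tool_pos: [0.4311, -0.2402, 0.1295]
ee_rot: [-2.601, -1.755, -0.06]
contact_force: [0.1, -0.6, 0.2]
grip_width: 0.0595
gripper_force: 0.0
```

```bash
python3 -c "
from h import *
go([.4311,-.2417,.048],-22.4)
"
```

```text
t 6.0 pos [ 0.4311 -0.2402  0.1295] yaw -22.0 zax [ 0.03   0.024 -0.999] units [-0.014 -0.003  0.271] roll 0.002 F [ 0.1 -0.6  0.2] M [-0.05  0.12 -0.  ] w 0.0595 g 0.0
```

{"fn": "arm_command", "kwargs": {
  "increments": [
    [-0.007, -0.002, 0.13, 0, 0.36],
    [-0.014, -0.003, 0.271, 0, 0.36],
    [-0.014, -0.003, 0.271, 0, 0.36],
    [-0.014, -0.003, 0.271, 0, -1],
    [-0.014, -0.003, 0.271, 0, -1],
    [-0.014, -0.003, 0.271, 0, -1],
    [-0.014, -0.003, 0.271, 0, -1],
    [-0.014, -0.003, 0.271, 0, -1],
    [-0.014, -0.003, 0.271, 0, -1]
  ],
  "force": 12
}}

```text
t: 7.12
tool_pos: [0.4294, -0.2427, 0.0477]
ee_rot: [-2.602, -1.753, -0.059]
contact_force: [-0.1, 0.6, 9.2]
grip_width: 0.025
gripper_force: 12.0
```

```bash
python3 -c "
from h import *
go([.4311,-.2417,.3])
"
```

```text
t 7.12 pos [ 0.4294 -0.2427  0.0477] yaw -22.1 zax [ 0.029  0.024 -0.999] units [ 0.033  0.019 -0.84 ] roll None F [-0.1  0.6  9.2] M [0.11 0.22 0.01] w 0.025 g 12.0
```

{"fn": "arm_command", "kwargs": {
  "increments": [
    [0.0, 0.0, -0.2, 0, -1],
    [0.02, 0.01, -0.4, 0, -1],
    [0.03, 0.015, -0.6, 0, -1],
    [0.03, 0.019, -0.72, 0.06, -1],
    [0.03, 0.019, -0.72, 0.12, -1],
    [0.03, 0.019, -0.72, 0.18, -1],
    [0.03, 0.019, -0.72, 0.24, -1],
    [0.03, 0.019, -0.72, 0.3, -1],
    [0.03, 0.019, -0.72, 0.363, -1],
    [0.03, 0.019, -0.72, 0.363, -1]
  ]
}}

```text
t: 8.38
tool_pos: [0.4311, -0.2413, 0.263]
ee_rot: [-3.116, -0.072, -0.044]
contact_force: [0.7, 1.2, -0.2]
grip_width: 0.025
gripper_force: 12.0
```

```bash
python3 -c "
from h import *
go([.438,-.004,.25],-87.3)
"
```

```text
t 8.38 pos [ 0.4311 -0.2413  0.263 ] yaw -87.3 zax [ 0.028  0.025 -0.999] units [ 0.058 -0.788  0.064] roll -0.0 F [ 0.7  1.2 -0.2] M [-0.08  0.1   0.  ] w 0.025 g 12.0
```

{"fn": "arm_command", "kwargs": {
  "increments": [
    [0.058, -0.2, 0.0, 0, -1],
    [0.058, -0.4, 0.03, 0, -1],
    [0.058, -0.6, 0.064, 0, -1],
    [0.058, -0.788, 0.1, 0, -1],
    [0.058, -0.788, 0.17, 0, -1],
    [0.058, -0.788, 0.17, 0, -1]
  ]
}}

```text
t: 9.12
tool_pos: [0.4382, -0.0026, 0.2172]
ee_rot: [-3.116, -0.078, -0.04]
contact_force: [-0.4, 0.9, -0.5]
grip_width: 0.0249
gripper_force: 12.0
```

```bash
python3 -c "
from h import *
im,c=snap('scene');im2,c2=snap('top')
o=np.hstack([cv2.resize(im[150:300,220:400],(480,400)),cv2.resize(im2[150:300,200:320],(320,400))]);cv2.imwrite('pics/s2.png',o)
go([.438,-.004,.211],-87.3)
"
```

```text
t 9.22 pos [ 0.4395 -0.0036  0.2185] yaw -87.3 zax [ 0.028  0.025 -0.999] units [-0.006  0.002  0.025] roll 0.0 F [ 0.1 -0.6 -0.9] M [-0.    0.16  0.04] w 0.0249 g 12.0
```

View pics/s2.png

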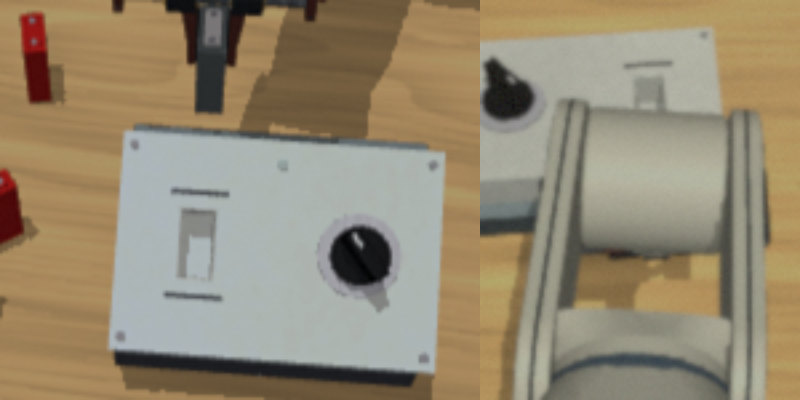

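The module hangs upright behind the station's high rim. I will tilt it about 30° in the pads by pressing its lower end against that rim.

{"fn": "arm_command", "kwargs": {
  "increments": [
    [0.0, 0, 0.03, 0, -1],
    [0.05, 0, 0.03, 0, -1],
    [0.08, 0, 0.03, 0, -1],
    [0.1, 0, 0.033, 0, -1],
    [0.12, 0, 0.033, 0, -1],
    [0.14, 0, 0.035, 0, -1],
    [0.16, 0, 0.035, 0, -1],
    [0.175, 0, 0.035, 0, -1],
    [0.187, 0, 0.035, 0, -1],
    [0.187, 0, 0.035, 0, -1]
  ]
}}

```text
t: 10.48
tool_pos: [0.4959, -0.0005, 0.2091]
ee_rot: [-3.116, -0.071, -0.045]
contact_force: [-1.0, -0.1, 0.1]
grip_width: 0.0245
gripper_force: 12.0
```

```bash
python3 -c "
from h import *
go([.494,-.0,.27],-87.3)
im,c=snap('scene');im2,c2=snap('wrist')
o=np.hstack([cv2.resize(im[90:240,220:400],(480,400)),cv2.resize(im2[100:350,180:380],(320,400))]);cv2.imwrite('pics/s3.png',o)
"
```

```text
t 10.47 pos [ 0.4959 -0.0005  0.2091] yaw -87.4 zax [ 0.028  0.025 -0.999] units [-0.    -0.007 -0.203] roll -0.0 F [-1.  -0.1  0.1] M [-0.23  0.5  -0.04] w 0.0245 g 12.0
```

View pics/s3.png

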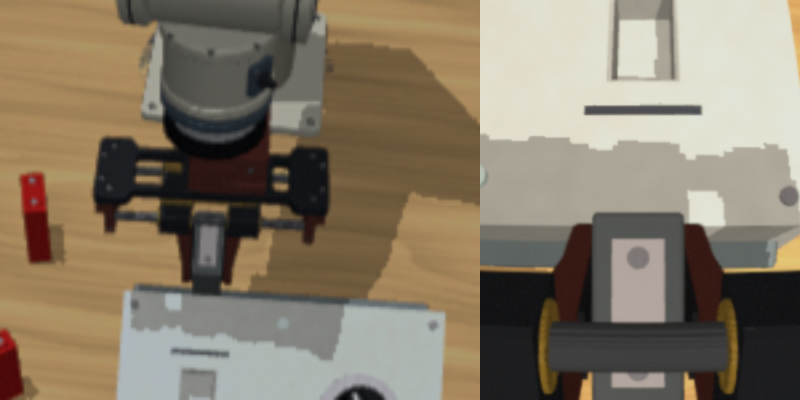

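```bash
python3 -c "
from h import *
s=manip.sense();c=eyes.camera_info('wrist');cs=eyes.camera_info('scene')
M=R.from_rotvec(s['ee_rot']).as_matrix();G=s['tool_pos']-.0187*M[:,2]
h=np.array([.9988,.0477,0]);z=np.array([0,0,1.])
for th in range(0,45,5):
  a=np.radians(th);ex=h*np.cos(a)-z*np.sin(a);ez=z*np.cos(a)+h*np.sin(a)
  P=lambda x,y:G+ex*x+ez*y
  print(th,[np.round(proj('wrist',c,P(x,.018))[1]) for x in(.0275,.0115,-.0115)],[np.round(proj('scene',cs,P(.0275,y)),0) for y in(.018,-.067)])
"
```

```text
0 [np.float64(230.0), np.float64(266.0), np.float64(312.0)] [array([297., 192.]), array([295., 214.])]
5 [np.float64(225.0), np.float64(262.0), np.float64(310.0)] [array([297., 193.]), array([295., 212.])]
10 [np.float64(220.0), np.float64(258.0), np.float64(308.0)] [array([297., 194.]), array([295., 211.])]
15 [np.float64(217.0), np.float64(254.0), np.float64(305.0)] [array([297., 195.]), array([295., 209.])]
20 [np.float64(213.0), np.float64(250.0), np.float64(302.0)] [array([297., 196.]), array([296., 207.])]
25 [np.float64(211.0), np.float64(246.0), np.float64(299.0)] [array([297., 197.]), array([296., 205.])]
30 [np.float64(209.0), np.float64(243.0), np.float64(295.0)] [array([297., 198.]), array([296., 202.])]
35 [np.float64(207.0), np.float64(240.0), np.float64(292.0)] [array([296., 199.]), array([296., 200.])]
40 [np.float64(206.0), np.float64(238.0), np.float64(288.0)] [array([296., 200.]), array([296., 198.])]
```

```bash
python3 -c "
from h import *
c=eyes.camera_info('wrist');cs=eyes.camera_info('scene')
im2,c2=snap('wrist','pics/w3.png');im,_=snap('scene')
o=np.hstack([cv2.resize(im[150:240,240:360],(400,300),interpolation=2),cv2.resize(im2[170:350,150:390],(400,300))]);cv2.imwrite('pics/s4.png',o)
for u,v in((205,250),(355,248)): print(plane('wrist',c,u,v,.1775))
for p in ((.496,-.0015,.1775),): print(proj('scene',cs,p),proj('wrist',c,p))
"
```

```text
[0.48615856 0.04844483 0.1775    ]
[ 0.4928182  -0.04918374  0.1775    ]
(np.float64(295.78959191407), np.float64(200.5466017398184)) (np.float64(281.8247734215348), np.float64(240.15673586496456))
```

View pics/s4.png

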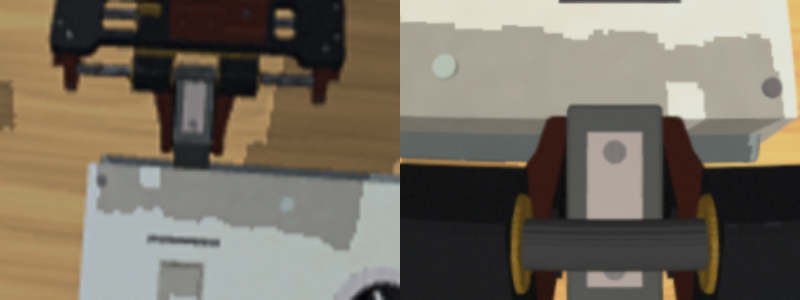

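```bash
cat > fit.py <<'E'
from h import *
from scipy.optimize import least_squares
def fit(corner_w,s1_w,s2_w,corner_s,s1_s):
    s=manip.sense();c=eyes.camera_info('wrist');cs=eyes.camera_info('scene')
    M=R.from_rotvec(s['ee_rot']).as_matrix();G=s['tool_pos']-.0187*M[:,2]
    h=np.array([.9988,.0477,0]);z=np.array([0,0,1.])
    def f(q):
        a=q[2];ex=h*np.cos(a)-z*np.sin(a);ez=z*np.cos(a)+h*np.sin(a);C=G+h*q[0]+z*q[1]  # C: top centre
        P=lambda x:C+ex*x
        return [proj('wrist',c,P(.0275))[1]-corner_w,proj('wrist',c,P(.016))[1]-s1_w,proj('wrist',c,P(-.016))[1]-s2_w,proj('scene',cs,P(.0275))[1]-corner_s,proj('scene',cs,P(.016))[1]-s1_s]
    r=least_squares(f,[0,.018,.3],x_scale=[.01,.01,.1]); q=r.x
    a=q[2];C=G+h*q[0]+z*q[1];ez=z*np.cos(a)+h*np.sin(a)
    print('dx,dz,deg',q[0].round(4),q[1].round(4),np.degrees(a).round(1),'res',r.fun.round(1),'top',C.round(4),'foot',(C-.085*ez).round(4)); return C,ez
if __name__=='__main__': fit(233,261,332,190.5,188)
E
python3 fit.py
```

```text
dx,dz,deg -0.0013 0.0224 13.0 res [ 0.3 -0.4 -0.   0.8 -1.4] top [ 0.4941 -0.0009  0.2505] foot [ 0.4751 -0.0018  0.1676]
```

{"fn": "arm_command", "kwargs": {
  "increments": [
    [0.02, 0, 0, 0, -1],
    [0.04, 0, 0, 0, -1],
    [0.06, 0, 0, 0, -1],
    [0.075, 0, 0, 0, -1],
    [0.075, 0, 0, 0, -1]
  ]
}}

```text
t: 11.3
tool_pos: [0.519, 0.0005, 0.2102]
ee_rot: [-3.116, -0.071, -0.047]
contact_force: [-1.1, 0.0, -1.5]
grip_width: 0.025
gripper_force: 12.0
```

```bash
python3 -c "
from h import *
go([.494,-.0,.27],-87.3)
im2,c2=snap('wrist','pics/w4.png');im,_=snap('scene','pics/sc4.png')
o=np.hstack([cv2.resize(im[150:240,240:360],(400,300),interpolation=2),cv2.resize(im2[170:350,150:390],(400,300))]);cv2.imwrite('pics/s5.png',o)
"
```

```text
t 11.3 pos [5.190e-01 5.000e-04 2.102e-01] yaw -87.4 zax [ 0.03   0.025 -0.999] units [-0.077 -0.007 -0.202] roll -0.0 F [-1.1  0.  -1.5] M [-0.08  0.56  0.  ] w 0.025 g 12.0
```

View pics/s5.png

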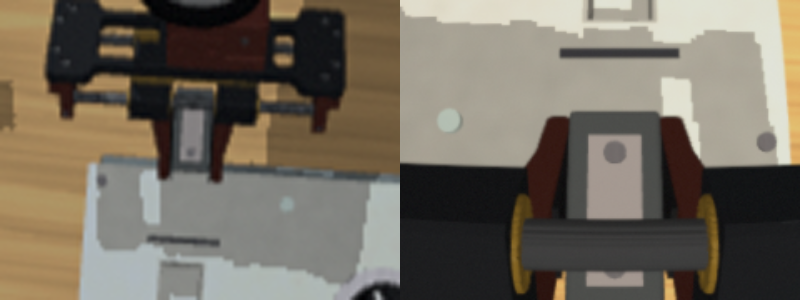

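```bash
python3 -c "
from fit import fit
fit(237.2,261.2,332,200,195.6)
"
```

```text
dx,dz,deg -0.0047 0.016 25.2 res [-0.5  0.6  0.1  0.9  0.1] top [ 5.138e-01 -2.000e-04  2.450e-01] foot [ 0.4776 -0.0019  0.1681]
```

{"fn": "arm_command", "kwargs": {
  "increments": [
    [0.015, 0, 0, 0, -1],
    [0.03, 0, 0, 0, -1],
    [0.03, 0, 0, 0, -1]
  ]
}}

```text
t: 11.78
tool_pos: [0.5278, 0.0009, 0.2104]
ee_rot: [-3.117, -0.071, -0.046]
contact_force: [-2.1, -0.4, -0.8]
grip_width: 0.0254
gripper_force: 12.0
```

{"fn": "arm_command", "kwargs": {
  "increments": [
    [0.0, 0, -0.1, 0, -1],
    [0, 0, -0.2, 0, -1],
    [0, 0, -0.2, 0, -1]
  ]
}}

```text
t: 12.15
tool_pos: [0.5279, -0.0007, 0.2727]
ee_rot: [-3.117, -0.071, -0.056]
contact_force: [0.2, 0.7, -0.5]
grip_width: 0.0253
gripper_force: 12.0
```

```bash
python3 -c "
from h import *
im2,c=snap('wrist','pics/w5.png');im,cs=snap('scene','pics/sc5.png');im3,ct=snap('top','pics/t5.png')
go([.494,-.0,.27],-87.3)
S=np.array([.5783,.0026,.1296]);X=np.array([-.865,-.0414,.5]);Y=np.array([.0477,-.9988,0])
for a,b in((1,1),(1,-1),(-1,-1),(-1,1)): print('slot corner exp',np.round(proj('wrist',c,S+X*.029*a+Y*.014*b),1),np.round(proj('scene',cs,S+X*.029*a+Y*.014*b),1))
g=cv2.cvtColor(im2,6)
print('wrist col 270..300 profile'); 
print('v100-230 @u=283:',g[60:230:2,283].tolist())
print('v @u=278 210-350:',g[200:350:3,278].tolist())
for v in(130,140,150): print(v,g[v,240:330:2].tolist())
gs=cv2.cvtColor(im,6); print('scene',gs[160:270:2,293].tolist(), gs[240,270:320].tolist())
"
```

```text
t 12.3 pos [ 5.253e-01 -5.000e-04  2.693e-01] yaw -87.4 zax [ 0.028  0.025 -0.999] units [-0.104 -0.007 -0.005] roll -0.0 F [-0.5 -0.5 -0.4] M [0.03 0.14 0.01] w 0.0254 g 12.0
slot corner exp [296.4 181. ] [287.8 228.4]
slot corner exp [265.6 180.9] [299.9 229.3]
slot corner exp [267.2 126.8] [298.1 254.4]
slot corner exp [295.7 126.8] [286.  253.5]
wrist col 270..300 profile
v100-230 @u=283: [191, 189, 196, 191, 188, 188, 186, 188, 188, 222, 223, 224, 223, 223, 223, 223, 223, 223, 223, 224, 224, 223, 223, 223, 223, 222, 149, 77, 185, 224, 224, 224, 223, 221, 198, 155, 153, 154, 154, 154, 154, 153, 154, 167, 222, 224, 224, 224, 224, 225, 224, 225, 224, 224, 224, 224, 225, 225, 223, 172, 166, 161, 161, 166, 166, 165, 167, 166, 118, 57, 99, 163, 165, 165, 165, 166, 165, 166, 166, 166, 166, 167, 168, 168, 169]
v @u=278 210-350: [100, 166, 165, 165, 165, 167, 167, 166, 166, 166, 167, 168, 167, 99, 76, 76, 76, 93, 151, 108, 108, 108, 108, 149, 154, 153, 153, 154, 153, 152, 152, 153, 153, 153, 54, 44, 54, 58, 60, 60, 65, 65, 62, 61, 64, 109, 151, 112, 74, 75]
130 [221, 222, 222, 223, 223, 
[... 478 characters left out ...]
, 222, 223, 223, 204, 162, 128, 223, 224, 224, 225, 225, 224, 224, 224, 223, 172, 166, 165, 148, 170, 219, 224, 225, 225, 224, 225, 225, 223, 223, 223, 224, 224, 225, 226, 225, 224]
scene [76, 53, 45, 64, 64, 62, 62, 63, 64, 64, 66, 66, 63, 105, 147, 132, 144, 142, 148, 115, 119, 135, 135, 138, 141, 139, 137, 136, 136, 135, 138, 70, 138, 138, 118, 125, 137, 138, 138, 140, 183, 182, 182, 182, 182, 182, 182, 171, 182, 183, 126, 160, 182, 182, 182] [182, 182, 182, 182, 182, 183, 182, 182, 182, 182, 182, 181, 183, 182, 183, 183, 181, 144, 137, 137, 142, 181, 183, 183, 183, 181, 146, 142, 140, 113, 156, 182, 183, 183, 182, 182, 181, 181, 182, 182, 182, 182, 182, 182, 181, 182, 182, 182, 181, 181]
```

```bash
python3 -c "
from fit import *
fit(238.5,262,333,201.5,194.5)
fit(238.5,262,333,200.5,193)
im=cv2.imread('pics/sc5.png')
print(cv2.cvtColor(im,6)[176:210,284:304].tolist().__str__().replace('],','],\n'))
"
```

```text
dx,dz,deg -0.0112 -0.0001 32.7 res [  2.1   0.3  -8.  -12.8 -11.2] top [ 0.5136 -0.0015  0.2879] foot [ 0.4677 -0.0037  0.2164]
dx,dz,deg -0.0103 0.0018 32.9 res [  1.8   0.3  -7.2 -12.1 -10. ] top [ 0.5144 -0.0015  0.2898] foot [ 0.4683 -0.0037  0.2185]
[[137, 135, 90, 36, 27, 27, 26, 24, 62, 64, 83, 127, 129, 129, 129, 129, 129, 111, 69, 63],
 [135, 135, 108, 42, 25, 28, 26, 24, 63, 64, 83, 127, 130, 128, 129, 129, 128, 103, 68, 63],
 [137, 140, 136, 51, 25, 28, 26, 25, 65, 64, 84, 127, 129, 127, 127, 129, 128, 98, 67, 63],
 [139, 145, 147, 57, 25, 28, 23, 22, 62, 66, 94, 128, 122, 106, 110, 127, 129, 98, 67, 62],
 [144, 148, 148, 69, 29, 27, 26, 23, 61, 66, 97, 127, 115, 92, 94, 116, 127, 99, 67, 63],
 [148, 149, 148, 88, 35, 26, 25, 21, 61, 66, 98, 127, 118, 101, 96, 118, 128, 90, 65, 67],
 [149, 149, 149, 95, 37, 26, 28, 22, 62, 66, 95, 116, 115, 120, 118, 126, 125, 84, 65, 67],
 [147, 148, 148, 93, 35, 27, 26, 25, 63, 64, 74, 82, 83, 88, 89, 91, 89, 71, 64, 65],
 [148, 149, 148, 79, 32, 26, 25, 27, 62, 63, 63, 63, 63, 64, 64, 64, 64, 62, 63, 62],
 [146, 148, 146, 71, 29, 26, 26
[... 1786 characters left out ...]
, 135, 134, 135, 136, 136, 136, 135, 137, 137, 138, 137, 137, 136, 136, 136, 135],
 [137, 138, 137, 138, 138, 134, 134, 134, 135, 135, 136, 136, 136, 136, 135, 137, 136, 135, 134, 136],
 [137, 137, 140, 169, 169, 141, 137, 137, 137, 134, 135, 136, 135, 135, 135, 135, 135, 136, 136, 135],
 [137, 135, 142, 181, 182, 172, 171, 171, 168, 138, 134, 135, 136, 135, 136, 135, 136, 136, 137, 136],
 [135, 135, 139, 181, 184, 182, 182, 183, 181, 140, 135, 137, 136, 137, 137, 136, 137, 136, 137, 136],
 [136, 134, 139, 180, 183, 182, 183, 183, 181, 141, 136, 137, 138, 137, 137, 137, 136, 137, 137, 136],
 [136, 134, 139, 180, 183, 182, 182, 183, 179, 141, 138, 138, 138, 137, 136, 136, 137, 136, 136, 136]]
```

```bash
python3 -c "
from fit import *
C,ez=fit(238.5,262,333,186,180)
s=manip.sense()
foot=C-.085*ez
S=np.array([.5783,.0026,.1296]);n=np.array([.4994,.0238,.866])
t=S+n*.02
print('TCP offset from foot',s['tool_pos']-foot); 
go(s['tool_pos']+t-foot,-87.3); go(s['tool_pos']+S-n*.04-foot,-87.3)
"
```

```text
dx,dz,deg -0.0012 0.0217 43.0 res [ 0.1 -0.1  0.1 -0.1  0.3] top [ 0.5235 -0.001   0.3097] foot [ 0.4656 -0.0038  0.2476]
TCP offset from foot [0.05965577 0.00328509 0.02173433]
t 12.3 pos [ 5.253e-01 -5.000e-04  2.693e-01] yaw -87.4 zax [ 0.028  0.025 -0.999] units [0.4   0.004 0.347] roll -0.0 F [-0.5 -0.5 -0.4] M [0.03 0.14 0.01] w 0.0254 g 12.0
t 12.3 pos [ 5.253e-01 -5.000e-04  2.693e-01] yaw -87.4 zax [ 0.028  0.025 -0.999] units [0.295 0.008 0.517] roll -0.0 F [-0.5 -0.5 -0.4] M [0.03 0.14 0.01] w 0.0254 g 12.0
```

```bash
python3 -c "
from fit import *
for f,r in(('sc4',(180,208)),('sc5',(170,192))):
  g=cv2.cvtColor(cv2.imread(f'pics/{f}.png'),6); print(f); 
  for v in range(*r): print(v,g[v,290:306].tolist())
for f in('w4','w5'):
  g=cv2.cvtColor(cv2.imread(f'pics/{f}.png'),6); print(f,g[228:275,278].tolist())
"
```

```text
sc4
180 [27, 62, 51, 52, 59, 59, 52, 50, 48, 53, 54, 55, 54, 50, 55, 24]
181 [29, 53, 48, 44, 49, 52, 47, 39, 40, 48, 55, 51, 51, 45, 49, 24]
182 [28, 36, 37, 51, 57, 75, 73, 54, 55, 60, 63, 48, 44, 38, 42, 21]
183 [26, 26, 41, 61, 79, 117, 119, 114, 114, 116, 114, 77, 60, 47, 37, 18]
184 [21, 21, 44, 64, 86, 129, 131, 130, 130, 131, 129, 86, 65, 49, 29, 13]
185 [19, 22, 47, 64, 86, 128, 131, 130, 130, 131, 130, 85, 66, 47, 22, 14]
186 [23, 22, 59, 66, 95, 129, 130, 130, 129, 131, 128, 77, 64, 45, 17, 15]
187 [24, 22, 64, 66, 98, 129, 130, 130, 130, 130, 128, 74, 63, 38, 21, 22]
188 [26, 21, 61, 66, 98, 129, 131, 129, 129, 131, 129, 74, 65, 34, 25, 27]
189 [27, 20, 61, 66, 99, 129, 130, 129, 129, 131, 128, 73, 64, 32, 23, 26]
190 [26, 19, 63, 69, 109, 129, 129, 129, 130, 131, 119, 72, 64, 28, 24, 28]
191 [26, 22, 63, 69, 113, 130, 130, 130, 130, 129, 114, 70, 64, 29, 26, 27]
192 [25, 26, 63, 69, 113, 129, 130, 129, 129, 130, 114, 70, 64, 24, 25, 28]
193 [27, 27, 63, 69, 113, 130, 130, 128, 129, 130, 114, 71, 64, 22, 27, 29]
194 [23, 28, 64, 72, 124, 130, 118, 112, 117, 130, 114, 70, 
[... 2438 characters left out ...]
89 [99, 120, 141, 143, 142, 143, 142, 142, 141, 142, 142, 143, 140, 89, 56, 32]
190 [126, 132, 132, 132, 133, 135, 137, 137, 136, 138, 137, 139, 138, 124, 117, 81]
191 [141, 140, 138, 136, 136, 137, 137, 136, 135, 136, 135, 137, 138, 140, 139, 128]
w4 [166, 166, 166, 166, 165, 166, 165, 162, 136, 85, 74, 77, 76, 76, 75, 76, 76, 77, 76, 76, 76, 80, 106, 138, 155, 154, 135, 116, 110, 109, 109, 109, 109, 109, 110, 110, 109, 110, 109, 107, 149, 155, 156, 156, 156, 156, 156]
w5 [166, 167, 167, 168, 168, 168, 168, 167, 167, 165, 144, 99, 75, 76, 76, 76, 75, 76, 77, 76, 76, 75, 77, 93, 133, 152, 151, 128, 111, 108, 109, 107, 108, 108, 109, 108, 108, 109, 108, 108, 116, 149, 153, 154, 154, 154, 153]
```

```bash
python3 - <<'E'
import fit as F, numpy as np
from h import *
s0=manip.sense(); c0=eyes.camera_info('wrist'); cs0=eyes.camera_info('scene')
def run(pos,a):
    class m: sense=staticmethod(lambda:{**s0,'tool_pos':np.array(pos)})
    class e: camera_info=staticmethod(lambda n: cs0 if n=='scene' else {**c0,'eye':c0['eye']+np.array(pos)-s0['tool_pos']})
    F.manip=m; F.eyes=e; F.fit(*a)
P4=[.519,.0005,.2102];P5=s0['tool_pos']
for k in(-1,0,1): run(P4,(236.3,261,332,201.3+k,195.6+k))
for k in(-1,0,1): run(P5,(238.5,261.7,333,186.3+k,180.3+k))
for k in(-1,0,1): run(P5+[0,0,.0015*k],(238.5,261.7,331,186.3,180.3))
E
```

```text
dx,dz,deg -0.0039 0.0177 19.3 res [-0.6  0.7  0.   0.1  0.8] top [ 5.146e-01 -1.000e-04  2.465e-01] foot [ 0.4865 -0.0015  0.1663]
dx,dz,deg -0.0036 0.0173 30.7 res [-0.   0.   0.  -0.1  0.3] top [ 5.149e-01 -1.000e-04  2.462e-01] foot [ 0.4716 -0.0022  0.1731]
dx,dz,deg -0.0034 0.0171 32.8 res [ 0.2 -0.1 -0.3 -1.  -0.6] top [ 5.15e-01 -1.00e-04  2.46e-01] foot [ 0.4691 -0.0023  0.1745]
dx,dz,deg 0.0022 0.0274 49.8 res [ 0.3 -0.4  0.2 -0.   0.4] top [ 0.5269 -0.0009  0.3154] foot [ 0.462  -0.004   0.2605]
dx,dz,deg -0.0016 0.0209 41.9 res [-0.1  0.1 -0.1 -0.3  0.1] top [ 0.5231 -0.001   0.3089] foot [ 0.4664 -0.0038  0.2456]
dx,dz,deg -0.0035 0.0176 37.1 res [-0.2  0.4 -0.5 -1.  -0.6] top [ 0.5212 -0.0011  0.3056] foot [ 0.47   -0.0036  0.2378]
dx,dz,deg -0.0062 0.0132 22.0 res [-0.8  1.   0.1  0.2  0.9] top [ 0.5185 -0.0013  0.2997] foot [ 0.4867 -0.0028  0.2209]
dx,dz,deg -0.0015 0.0201 44.6 res [ 0.2 -0.3  0.2 -0.   0.4] top [ 0.5233 -0.001   0.3081] foot [ 0.4636 -0.0039  0.2476]
dx,dz,deg -0.0034 0.0168 39.9 res [ 0.  -0.1  0.1 -0.1  0.3] top [ 0.5213 -0.0011  0.3063] foot [ 0.4668 -0.0037  0.2411]
```

```bash
python3 -c "
from h import *
go([.652,.0048,.1814],-87.3)
g=cv2.cvtColor(cv2.imread('pics/w5.png'),6); print(g[258,240:320].tolist())
s=manip.sense();print(proj('wrist',eyes.camera_info('wrist'),s['tool_pos']+[0.01,.0,.04]))
"
```

```text
t 12.3 pos [ 5.253e-01 -5.000e-04  2.693e-01] yaw -87.4 zax [ 0.028  0.025 -0.999] units [0.414 0.009 0.305] roll -0.0 F [-0.5 -0.5 -0.4] M [0.03 0.14 0.01] w 0.0254 g 12.0
[33, 32, 33, 34, 31, 33, 34, 32, 28, 20, 21, 46, 67, 73, 76, 76, 77, 76, 76, 76, 75, 76, 84, 134, 151, 154, 153, 155, 154, 154, 154, 152, 142, 119, 110, 108, 108, 108, 109, 108, 108, 107, 106, 110, 125, 149, 154, 154, 154, 153, 155, 153, 153, 147, 123, 83, 76, 76, 75, 75, 77, 76, 76, 74, 70, 59, 39, 20, 25, 31, 35, 33, 32, 32, 32, 32, 33, 34, 34, 34]
(np.float64(277.9919843417326), np.float64(271.1754263447048))
```

{"fn": "arm_command", "kwargs": {
  "increments": [
    [0.2, 0.0, 0, 0, -1],
    [0.414, 0.009, 0.0, 0, -1],
    [0.414, 0.009, 0.15, 0, -1],
    [0.414, 0.009, 0.305, 0, -1],
    [0.414, 0.009, 0.305, 0, -1],
    [0.414, 0.009, 0.305, 0, -1]
  ]
}}

```text
t: 13.05
tool_pos: [0.6528, 0.0046, 0.1831]
ee_rot: [-3.116, -0.071, -0.046]
contact_force: [-0.3, 0.1, -0.1]
grip_width: 0.0248
gripper_force: 12.0
```

```bash
python3 -c "
from h import *
go([.6395,.0043,.1597],-87.3)
im,_=snap('scene','pics/sc6.png');im2,_=snap('wrist','pics/w6.png')
o=np.hstack([cv2.resize(im[150:300,230:350],(400,500),interpolation=2),cv2.resize(im2[100:350,180:380],(400,500))]);cv2.imwrite('pics/s6.png',o)
"
```

```text
t 13.05 pos [0.6528 0.0046 0.1831] yaw -87.4 zax [ 0.029  0.025 -0.999] units [-0.047  0.001  0.077] roll -0.0 F [-0.3  0.1 -0.1] M [-0.01  0.12  0.01] w 0.0248 g 12.0
```

View pics/s6.png

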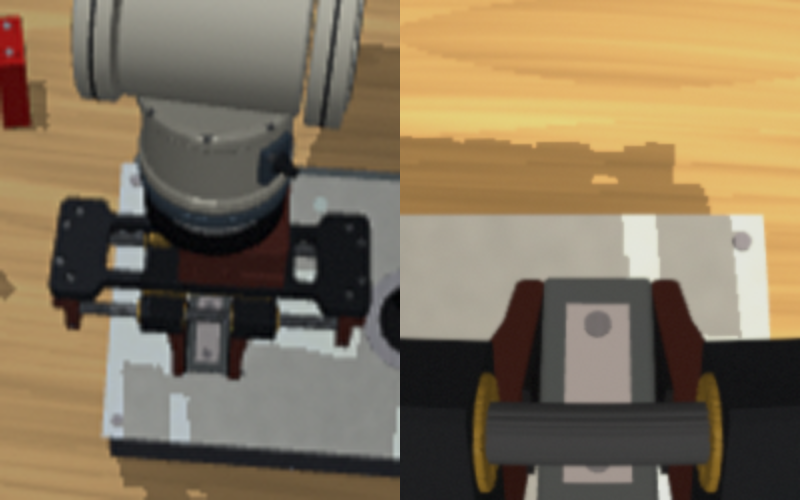

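The tenth picture shows the module held tilted with its top near (207,352) in the left crop, above the slot. From here I rely on numbers only.

```bash
python3 -c "
from fit import *
for f,r,c in(('sc6',(246,268),292),):
  g=cv2.cvtColor(cv2.imread(f'pics/{f}.png'),6); print(*[(v,g[v,288:298].tolist()) for v in range(*r)],sep='\n')
g=cv2.cvtColor(cv2.imread('pics/w6.png'),6); print(g[230:280,279].tolist())
for k in (-1,0,1): fit(239,262,332.7,262.5+k,255.8+k)
"
```

```text
(246, [55, 77, 76, 75, 77, 64, 63, 59, 48, 64])
(247, [65, 108, 117, 118, 118, 115, 117, 113, 66, 64])
(248, [70, 124, 130, 130, 130, 129, 130, 128, 73, 62])
(249, [71, 127, 130, 129, 130, 130, 130, 129, 73, 62])
(250, [72, 128, 129, 129, 128, 129, 130, 127, 73, 61])
(251, [72, 127, 130, 129, 129, 129, 128, 118, 70, 63])
(252, [80, 128, 130, 130, 128, 130, 129, 114, 69, 63])
(253, [83, 128, 130, 127, 128, 130, 128, 113, 69, 64])
(254, [85, 128, 128, 108, 120, 128, 129, 113, 70, 63])
(255, [83, 128, 122, 93, 98, 116, 129, 112, 69, 62])
(256, [85, 128, 120, 93, 90, 111, 128, 104, 67, 63])
(257, [93, 127, 126, 110, 106, 122, 128, 98, 66, 62])
(258, [86, 97, 98, 94, 99, 107, 106, 86, 65, 62])
(259, [68, 70, 69, 69, 74, 76, 76, 70, 64, 62])
(260, [63, 62, 61, 62, 63, 61, 62, 61, 62, 65])
(261, [88, 76, 77, 78, 77, 67, 78, 70, 66, 63])
(262, [130, 128, 129, 128, 127, 124, 127, 125, 108, 84])
(263, [142, 143, 142, 141, 141, 141, 141, 141, 136, 126])
(264, [140, 141, 141, 140, 142, 141, 142, 142, 142, 140])
(265, [140, 140, 140, 141, 141, 143, 143, 143, 141, 141])
(266, [142, 140, 140, 141, 142, 142, 143, 143, 142, 141])
(267, [141, 141, 140, 141, 142, 143, 143, 143, 142, 140])
[171, 172, 172, 172, 173, 172, 172, 170, 147, 102, 77, 76, 77, 77, 77, 76, 77, 77, 78, 77, 78, 95, 134, 154, 154, 130, 113, 111, 110, 110, 110, 110, 111, 110, 111, 111, 111, 112, 125, 153, 155, 155, 156, 156, 156, 156, 156, 155, 156, 155]
dx,dz,deg -0.0017 0.0209 43.1 res [-0.   0.1  0.  -0.5  0.7] top [0.6512 0.004  0.2242] foot [0.5932 0.0012 0.1622]
dx,dz,deg -0.0035 0.0177 38.3 res [-0.3  0.2 -0.3 -1.3 -0.1] top [0.6494 0.0039 0.221 ] foot [0.5968 0.0014 0.1543]
dx,dz,deg -0.0041 0.0166 36.6 res [-0.4  0.2 -0.5 -2.2 -1.1] top [0.6488 0.0039 0.2199] foot [0.5982 0.0015 0.1517]
```

{"fn": "arm_command", "kwargs": {
  "increments": [
    [-0.015, 0, 0.025, 0, -1],
    [-0.03, 0, 0.05, 0, -1],
    [-0.047, 0.001, 0.077, 0, -1],
    [-0.056, 0.001, 0.092, 0, -1],
    [-0.064, 0.001, 0.105, 0, -1],
    [-0.064, 0.001, 0.105, 0, -1]
  ]
}}

```text
t: 13.9
tool_pos: [0.6337, 0.0042, 0.15]
ee_rot: [-3.117, -0.071, -0.044]
contact_force: [0.8, 0.3, -1.5]
grip_width: 0.025
gripper_force: 12.0
```

```bash
python3 -c "
from h import *
go([.627,.004,.1384],-87.3)
"
```

```text
t 13.9 pos [0.6337 0.0042 0.15  ] yaw -87.4 zax [ 0.028  0.025 -0.999] units [-0.023  0.001  0.038] roll -0.0 F [ 0.8  0.3 -1.5] M [-0.07  0.16  0.01] w 0.025 g 12.0
```

{"fn": "arm_command", "kwargs": {
  "increments": [
    [-0.015, 0.001, 0.015, 0, -1],
    [-0.03, 0.002, 0.025, 0, -1],
    [-0.042, 0.002, 0.035, 0, -1],
    [-0.042, 0.002, 0.035, 0, -1]
  ]
}}

```text
t: 14.4
tool_pos: [0.6238, 0.0033, 0.1404]
ee_rot: [-3.117, -0.071, -0.053]
contact_force: [5.4, -0.3, -0.7]
grip_width: 0.0251
gripper_force: 12.0
```

```bash
python3 -c "
from h import *
go([.6084,.0027,.1302],-87.3)
"
```

```text
t 14.4 pos [0.6238 0.0033 0.1404] yaw -87.4 zax [ 0.034  0.025 -0.999] units [-0.053  0.     0.032] roll -0.0 F [ 5.4 -0.3 -0.7] M [ 0.09 -0.89 -0.02] w 0.0251 g 12.0
```

{"fn": "arm_command", "kwargs": {
  "increments": [
    [-0.012, 0, 0.01, 0, -1],
    [-0.024, 0, 0.018, 0, -1],
    [-0.036, 0, 0.026, 0, -1],
    [-0.048, 0, 0.034, 0, -1],
    [-0.048, 0, 0.034, 0, -1]
  ]
}}

```text
t: 15.02
tool_pos: [0.6136, 0.0029, 0.133]
ee_rot: [-3.116, -0.071, -0.067]
contact_force: [7.5, 1.2, 13.1]
grip_width: 0.0251
gripper_force: 12.0
```

```bash
python3 -c "
from fit import *
go([.6084,.0027,.1302],-87.3)
im,_=snap('scene','pics/sc7.png');im2,_=snap('wrist','pics/w7.png')
g=cv2.cvtColor(im,6);print(*[(v,g[v,286:300].tolist()) for v in range(254,280)],sep='\n')
g=cv2.cvtColor(im2,6); print(g[225:285,279].tolist())
"
```

```text
t 15.03 pos [0.6136 0.0029 0.133 ] yaw -87.4 zax [ 0.042  0.025 -0.999] units [-0.018  0.     0.009] roll -0.0 F [ 7.5  1.2 13.1] M [ 0.15 -1.36 -0.08] w 0.0251 g 12.0
(254, [44, 65, 83, 118, 119, 110, 119, 128, 128, 86, 65, 55, 28, 26])
(255, [45, 64, 71, 83, 84, 84, 90, 92, 91, 72, 65, 50, 43, 29])
(256, [47, 63, 63, 63, 63, 63, 65, 64, 65, 63, 65, 47, 34, 27])
(257, [70, 79, 75, 70, 70, 66, 65, 68, 68, 69, 65, 45, 26, 23])
(258, [124, 125, 125, 125, 125, 102, 100, 105, 107, 108, 87, 73, 57, 45])
(259, [120, 122, 123, 125, 139, 132, 130, 133, 133, 134, 128, 126, 122, 118])
(260, [76, 77, 77, 78, 88, 88, 88, 95, 96, 97, 97, 107, 107, 105])
(261, [88, 85, 85, 71, 71, 71, 69, 64, 63, 63, 61, 68, 69, 67])
(262, [127, 128, 129, 126, 125, 124, 124, 121, 121, 120, 105, 102, 102, 100])
(263, [138, 139, 140, 141, 141, 139, 139, 140, 139, 139, 133, 132, 132, 133])
(264, [139, 138, 138, 139, 140, 139, 140, 140, 141, 141, 139, 138, 139, 140])
(265, [139, 137, 138, 139, 139, 139, 140, 140, 142, 140, 140, 139, 139, 139])
(266, [139, 139, 139, 139, 138, 139, 141, 141, 142, 141, 141, 140, 140, 140
[... 604 characters left out ...]
, 184, 183, 184, 183])
(275, [184, 184, 184, 183, 184, 183, 185, 184, 184, 184, 183, 183, 184, 184])
(276, [184, 184, 184, 184, 184, 185, 183, 184, 184, 184, 183, 183, 183, 184])
(277, [184, 183, 184, 184, 184, 184, 184, 184, 184, 183, 184, 183, 183, 183])
(278, [184, 184, 184, 184, 184, 183, 184, 184, 184, 184, 184, 183, 183, 183])
(279, [184, 184, 184, 184, 184, 183, 184, 184, 184, 183, 184, 184, 184, 183])
[161, 160, 148, 114, 72, 72, 74, 76, 74, 74, 75, 75, 73, 74, 74, 74, 81, 119, 147, 150, 145, 125, 109, 107, 108, 108, 107, 107, 107, 108, 107, 107, 107, 106, 103, 137, 150, 150, 150, 151, 151, 151, 151, 151, 151, 150, 151, 151, 150, 151, 151, 150, 150, 151, 150, 150, 151, 150, 150, 150]
```

```bash
cat > chk.py <<'E'
from h import *
def exp():
    cs=eyes.camera_info('scene');c=eyes.camera_info('wrist')
    S=np.array([.5783,.0026,.1296]);n=np.array([.4994,.0238,.866]);D=np.array([.865,.0413,-.5])
    for out in(0,.005,.01,.02,.03):
        T=S+n*(.045+out); print(out,'T',T.round(4),[np.round(proj(k,q,T+D*x),1).tolist() for k,q in(('scene',cs),('wrist',c)) for x in(.0275,.016,-.016,-.0275)])
exp()
E
python3 chk.py
```

```text
0 T [0.6008 0.0037 0.1686] [[292.3, 253.4], [292.7, 248.2], [293.7, 233.7], [294.1, 228.5], [275.1, 252.8], [274.8, 277.2], [274.0, 346.3], [273.8, 370.7]]
0.005 T [0.6033 0.0038 0.1729] [[292.3, 253.4], [292.7, 248.2], [293.7, 233.6], [294.1, 228.4], [274.7, 250.8], [274.4, 276.0], [273.6, 347.5], [273.4, 372.7]]
0.01 T [0.6058 0.0039 0.1772] [[292.3, 253.4], [292.7, 248.2], [293.8, 233.5], [294.1, 228.3], [274.4, 248.7], [274.0, 274.8], [273.2, 348.7], [272.9, 374.8]]
0.02 T [0.6108 0.0041 0.1859] [[292.4, 253.5], [292.8, 248.1], [293.8, 233.3], [294.2, 228.0], [273.6, 244.0], [273.2, 272.0], [272.3, 351.6], [272.0, 379.5]]
0.03 T [0.6158 0.0044 0.1946] [[292.4, 253.5], [292.8, 248.1], [293.9, 233.1], [294.3, 227.8], [272.6, 238.6], [272.2, 268.7], [271.2, 354.9], [270.9, 385.0]]
```

{"fn": "arm_command", "kwargs": {
  "increments": [
    [-0.015, 0, 0, 0, -1],
    [-0.03, 0, 0.0, 0, -1],
    [-0.045, 0, 0.0, 0, -1],
    [-0.045, 0, 0.0, 0, -1]
  ]
}}

```text
t: 15.62
tool_pos: [0.5959, 0.0022, 0.1294]
ee_rot: [-3.117, -0.071, -0.052]
contact_force: [4.6, 0.7, -0.9]
grip_width: 0.0251
gripper_force: 12.0
```

```bash
cat >> chk.py <<'E'
go([.6084,.0027,.1302],-87.3)
im,_=snap('scene');im2,_=snap('wrist')
g=cv2.cvtColor(im,6);print('sc 235:',g[235:270,292].tolist())
g=cv2.cvtColor(im2,6); print('w 210:',g[210:290,278].tolist(), 'w320',g[320:380,278].tolist())
E
python3 chk.py
```

```text
0 T [0.6008 0.0037 0.1686] [[292.3, 253.4], [292.7, 248.2], [293.7, 233.7], [294.1, 228.5], [275.0, 218.5], [274.7, 244.0], [273.8, 318.4], [273.5, 345.3]]
0.005 T [0.6033 0.0038 0.1729] [[292.3, 253.4], [292.7, 248.2], [293.7, 233.6], [294.1, 228.4], [274.7, 215.3], [274.3, 241.7], [273.4, 318.8], [273.1, 346.7]]
0.01 T [0.6058 0.0039 0.1772] [[292.3, 253.4], [292.7, 248.2], [293.8, 233.5], [294.1, 228.3], [274.3, 211.9], [273.9, 239.2], [272.9, 319.2], [272.6, 348.1]]
0.02 T [0.6108 0.0041 0.1859] [[292.4, 253.5], [292.8, 248.1], [293.8, 233.3], [294.2, 228.0], [273.4, 204.3], [273.0, 233.5], [271.9, 320.1], [271.5, 351.4]]
0.03 T [0.6158 0.0044 0.1946] [[292.4, 253.5], [292.8, 248.1], [293.9, 233.1], [294.3, 227.8], [272.4, 195.4], [271.9, 226.9], [270.6, 321.2], [270.2, 355.4]]
t 15.62 pos [0.5959 0.0022 0.1294] yaw -87.4 zax [ 0.033  0.025 -0.999] units [ 0.042  0.    -0.001] roll -0.0 F [ 4.6  0.7 -0.9] M [ 0.05 -0.75 -0.02] w 0.0251 g 12.0
sc 235: [61, 118, 133, 132, 132, 132, 132, 132, 131, 132, 126, 105, 98, 111, 103, 78, 85, 93, 117, 126, 135, 139, 139, 141, 139, 89, 70, 123, 139, 138, 145, 173, 183, 183, 183]
w 210: [53, 53, 54, 53, 61, 110, 154, 159, 160, 158, 140, 103, 89, 99, 105, 106, 106, 104, 95, 77, 76, 76, 76, 74, 76, 78, 99, 133, 151, 152, 147, 128, 110, 106, 108, 107, 107, 108, 107, 107, 108, 107, 107, 108, 107, 112, 139, 153, 154, 153, 154, 153, 154, 154, 154, 153, 153, 153, 154, 154, 153, 154, 154, 154, 153, 153, 153, 153, 154, 153, 154, 154, 155, 155, 154, 154, 154, 153, 154, 154] w320 [60, 60, 60, 60, 61, 59, 58, 60, 57, 58, 56, 55, 76, 123, 123, 90, 79, 78, 80, 78, 79, 79, 80, 78, 79, 79, 79, 78, 79, 76, 74, 84, 145, 156, 156, 157, 156, 156, 157, 157, 157, 157, 157, 155, 154, 130, 76, 64, 64, 63, 63, 64, 64, 56, 28, 19, 18, 16, 16, 15]
```

```bash
python3 -c "
from fit import *
for k in(-1,0,1): fit(228.8,258.5,343.3,252.3+k,247+k)
"
```

```text
dx,dz,deg 0.0065 0.0393 32.5 res [ 0.2 -0.5 -0.3 -1.9 -1.9] top [0.6018 0.0021 0.1873] foot [ 5.562e-01 -1.000e-04  1.156e-01]
dx,dz,deg 0.0066 0.0393 33.1 res [ 0.2 -0.6 -0.6 -2.8 -2.8] top [0.6018 0.0021 0.1873] foot [ 5.554e-01 -1.000e-04  1.161e-01]
dx,dz,deg 0.0066 0.0392 33.6 res [ 0.2 -0.7 -0.8 -3.8 -3.8] top [0.6019 0.0021 0.1872] foot [ 5.549e-01 -1.000e-04  1.164e-01]
```

{"fn": "arm_command", "kwargs": {
  "increments": [
    [0, 0, 0, 0, 0.0],
    [0, 0, 0, 0, 0.0],
    [0, 0, 0, 0, 0.0],
    [0, 0, 0, 0, 0.0]
  ]
}}

```text
t: 16.23
tool_pos: [0.5939, 0.0023, 0.1284]
ee_rot: [-3.117, -0.071, -0.044]
contact_force: [0.7, -0.5, 0.5]
grip_width: 0.0439
gripper_force: 0.1
```

```bash
python3 chk.py
```

```text
0 T [0.6008 0.0037 0.1686] [[292.3, 253.4], [292.7, 248.2], [293.7, 233.7], [294.1, 228.5], [275.2, 214.9], [274.9, 240.7], [274.0, 316.0], [273.7, 343.2]]
0.005 T [0.6033 0.0038 0.1729] [[292.3, 253.4], [292.7, 248.2], [293.7, 233.6], [294.1, 228.4], [274.9, 211.6], [274.5, 238.3], [273.5, 316.3], [273.2, 344.6]]
0.01 T [0.6058 0.0039 0.1772] [[292.3, 253.4], [292.7, 248.2], [293.8, 233.5], [294.1, 228.3], [274.5, 208.1], [274.1, 235.7], [273.1, 316.7], [272.7, 346.1]]
0.02 T [0.6108 0.0041 0.1859] [[292.4, 253.5], [292.8, 248.1], [293.8, 233.3], [294.2, 228.0], [273.6, 200.2], [273.2, 229.8], [272.0, 317.6], [271.6, 349.4]]
0.03 T [0.6158 0.0044 0.1946] [[292.4, 253.5], [292.8, 248.1], [293.9, 233.1], [294.3, 227.8], [272.6, 191.0], [272.1, 222.8], [270.8, 318.6], [270.4, 353.3]]
t 16.23 pos [0.5939 0.0023 0.1284] yaw -87.4 zax [ 0.028  0.025 -0.999] units [ 0.049  0.001 -0.005] roll -0.0 F [ 0.7 -0.5  0.5] M [-0.01  0.17 -0.01] w 0.0439 g 0.1
sc 235: [78, 122, 134, 134, 134, 133, 134, 134, 134, 133, 134, 133, 120, 104, 107, 113, 86, 69, 84, 98, 128, 138, 140, 141, 139, 89, 69, 123, 138, 144, 171, 183, 184, 183, 183]
w 210: [55, 61, 114, 155, 137, 96, 99, 107, 107, 107, 106, 97, 79, 77, 77, 76, 77, 78, 79, 109, 143, 154, 155, 150, 133, 113, 109, 109, 110, 109, 109, 108, 108, 109, 110, 109, 109, 118, 142, 155, 156, 156, 156, 157, 157, 156, 156, 156, 157, 155, 156, 157, 157, 156, 156, 156, 156, 156, 156, 156, 157, 156, 157, 157, 156, 157, 157, 156, 157, 157, 156, 156, 156, 157, 156, 157, 157, 157, 157, 156] w320 [61, 61, 60, 61, 60, 60, 61, 60, 61, 58, 58, 54, 56, 72, 79, 80, 79, 80, 80, 78, 75, 80, 139, 161, 159, 160, 160, 159, 159, 159, 159, 159, 159, 159, 159, 160, 159, 160, 160, 159, 159, 158, 155, 132, 82, 63, 65, 65, 66, 65, 66, 65, 65, 58, 28, 19, 15, 18, 17, 18]
```

{"fn": "arm_command", "kwargs": {
  "increments": [
    [0, 0, -0.1, 0, 0.0],
    [0, 0, -0.2, 0, 0.0],
    [0, 0, -0.3, 0, 0.0],
    [0, 0, -0.36, 0, -1],
    [0, 0, -0.36, 0, -1],
    [0, 0, -0.36, 0, -1],
    [0, 0, -0.36, 0, -1]
  ]
}}

```text
t: 17.2
tool_pos: [0.5904, -0.0003, 0.235]
ee_rot: [-3.116, -0.071, -0.042]
contact_force: [-0.1, 0.1, -0.2]
grip_width: 0.0075
gripper_force: 0.0
```

```bash
python3 chk.py | tail -3; python3 -c "
from h import *
go([.628,.004,.205],-87.3);go([.609,.0035,.170],-87.3)"
```

```text
t 17.2 pos [ 5.904e-01 -3.000e-04  2.350e-01] yaw -87.4 zax [ 0.026  0.025 -0.999] units [0.051 0.001 0.351] roll -0.0 F [-0.1  0.1 -0.2] M [-0.04  0.16 -0.03] w 0.0075 g 0.0
sc 235: [130, 132, 133, 133, 134, 133, 133, 133, 132, 133, 133, 131, 120, 103, 105, 113, 98, 91, 90, 98, 127, 137, 139, 141, 139, 88, 68, 121, 137, 144, 172, 183, 182, 181, 182]
w 210: [161, 161, 160, 159, 160, 159, 160, 160, 159, 160, 160, 160, 160, 161, 160, 155, 139, 118, 113, 112, 113, 112, 111, 111, 131, 158, 158, 134, 90, 81, 80, 81, 80, 81, 80, 81, 78, 73, 61, 57, 55, 55, 55, 54, 56, 55, 54, 59, 66, 60, 65, 110, 143, 154, 164, 167, 166, 166, 166, 174, 216, 220, 220, 221, 220, 220, 218, 188, 100, 78, 78, 94, 172, 216, 219, 219, 221, 222, 222, 222] w320 [63, 63, 63, 62, 63, 62, 62, 61, 62, 60, 60, 60, 100, 182, 220, 223, 222, 222, 221, 199, 153, 138, 137, 138, 138, 136, 134, 155, 179, 185, 190, 191, 189, 183, 178, 179, 183, 185, 181, 177, 172, 170, 177, 180, 180, 151, 81, 68, 68, 68, 67, 67, 67, 60, 30, 20, 17, 17, 16, 19]
t 17.3 pos [ 5.906e-01 -3.000e-04  2.354e-01] yaw -87.4 zax [ 0.027  0.025 -0.999] units [ 0.122 -0.006  0.105] roll -0.0 F [-1.1  0.3 -0.1] M [-0.03  0.18  0.03] w 0.001 g 0.0
t 17.3 pos [ 5.906e-01 -3.000e-04  2.354e-01] yaw -87.4 zax [ 0.027  0.025 -0.999] units [ 0.056 -0.005  0.22 ] roll -0.0 F [-1.1  0.3 -0.1] M [-0.03  0.18  0.03] w 0.001 g 0.0
```

{"fn": "arm_command", "kwargs": {
  "increments": [
    [0.08, -0.006, 0.05, 0, -1],
    [0.122, -0.006, 0.105, 0, -1],
    [0.105, -0.006, 0.134, 0, -1],
    [0.089, -0.006, 0.163, 0, -1],
    [0.072, -0.005, 0.192, 0, -1],
    [0.063, -0.005, 0.208, 0, -1]
  ]
}}

```text
t: 18.05
tool_pos: [0.6108, 0.0035, 0.1742]
ee_rot: [-3.117, -0.071, -0.044]
contact_force: [0.6, -0.8, -0.8]
grip_width: 0.0005
gripper_force: 0.0
```

```bash
python3 -c "
from h import *
go([.609,.0035,.170],-87.3)"
```

```text
t 18.05 pos [0.6108 0.0035 0.1742] yaw -87.4 zax [ 0.028  0.025 -0.999] units [-0.006 -0.     0.014] roll -0.0 F [ 0.6 -0.8 -0.8] M [-0.02  0.15 -0.01] w 0.0005 g 0.0
```

{"fn": "arm_command", "kwargs": {
  "increments": [
    [-0.006, 0, 0.014, 0, -1],
    [-0.011, 0, 0.023, 0, -1],
    [-0.011, 0, 0.023, 0, -1]
  ]
}}

```text
t: 18.42
tool_pos: [0.6102, 0.0035, 0.1696]
ee_rot: [-3.117, -0.071, -0.052]
contact_force: [1.0, -0.2, 7.7]
grip_width: 0.0008
gripper_force: 3.5
```

```bash
python3 chk.py | cut -c1-330
```

```text
0 T [0.6008 0.0037 0.1686] [[292.3, 253.4], [292.7, 248.2], [293.7, 233.7], [294.1, 228.5], [278.4, 225.7], [278.2, 245.4], [277.6, 302.3], [277.4, 323.0]]
0.005 T [0.6033 0.0038 0.1729] [[292.3, 253.4], [292.7, 248.2], [293.7, 233.6], [294.1, 228.4], [278.2, 223.4], [278.0, 243.6], [277.4, 302.1], [277.2, 323.4]]
0.01 T [0.6058 0.0039 0.1772] [[292.3, 253.4], [292.7, 248.2], [293.8, 233.5], [294.1, 228.3], [278.0, 221.0], [277.8, 241.8], [277.2, 301.9], [276.9, 323.9]]
0.02 T [0.6108 0.0041 0.1859] [[292.4, 253.5], [292.8, 248.1], [293.8, 233.3], [294.2, 228.0], [277.6, 215.9], [277.4, 237.8], [276.7, 301.5], [276.4, 324.9]]
0.03 T [0.6158 0.0044 0.1946] [[292.4, 253.5], [292.8, 248.1], [293.9, 233.1], [294.3, 227.8], [277.1, 210.1], [276.9, 233.2], [276.1, 301.1], [275.8, 325.9]]
t 18.43 pos [0.6102 0.0035 0.1696] yaw -87.4 zax [ 0.033  0.024 -0.999] units [-0.011  0.005  0.131] roll -0.0 F [ 1.  -0.2  7.7] M [-0.11  0.18 -0.02] w 0.0008 g 3.5
sc 235: [20, 24, 25, 26, 25, 26, 25, 22, 22, 22, 23, 22, 33, 57, 99, 114, 86, 66, 66, 91, 128, 138, 140, 141, 139, 89, 69, 122, 139, 139, 140, 141, 140, 140, 140]
w 210: [160, 159, 158, 158, 158, 146, 112, 64, 55, 55, 56, 81, 126, 156, 145, 110, 76, 76, 76, 76, 76, 76, 77, 76, 78, 79, 99, 133, 153, 149, 128, 99, 75, 59, 59, 58, 57, 58, 58, 58, 58, 70, 78, 81, 79, 81, 80, 81, 80, 81, 80, 80, 80, 81, 81, 81, 81, 80, 80, 81, 80, 80, 80, 81, 80, 79, 79, 80, 80, 80, 80, 82, 80, 80, 80, 80, 80,
```

{"fn": "arm_command", "kwargs": {
  "increments": [
    [-0.003, 0, 0.007, 0, -1],
    [-0.007, 0, 0.014, 0, -1],
    [-0.007, 0, 0.014, 0, -1]
  ]
}}

```text
t: 18.9
tool_pos: [0.6113, 0.0035, 0.1685]
ee_rot: [-3.117, -0.071, -0.063]
contact_force: [0.4, -0.0, 22.9]
grip_width: 0.0006
gripper_force: 10.3
```

```bash
python3 chk.py | sed -n '1p;6,9p' | cut -c1-300; python3 -c "
from h import *
go([.6085,.14,.30])"
```

```text
0 T [0.6008 0.0037 0.1686] [[292.3, 253.4], [292.7, 248.2], [293.7, 233.7], [294.1, 228.5], [278.2, 228.0], [278.0, 247.8], [277.4, 304.9], [277.2, 325.7]]
t 18.9 pos [0.6113 0.0035 0.1685] yaw -87.4 zax [ 0.04   0.024 -0.999] units [-0.015  0.005  0.127] roll -0.0 F [ 0.4 -0.  22.9] M [ 0.01  0.17 -0.08] w 0.0006 g 10.3
sc 235: [19, 22, 24, 27, 25, 21, 22, 23, 23, 19, 22, 18, 18, 26, 76, 109, 86, 67, 67, 91, 128, 138, 139, 141, 140, 89, 70, 123, 139, 140, 140, 140, 140, 140, 141]
w 210: [160, 159, 160, 157, 157, 158, 157, 154, 129, 66, 53, 54, 55, 70, 118, 157, 157, 132, 81, 73, 76, 75, 76, 75, 76, 77, 76, 75, 83, 121, 150, 136, 96, 63, 58, 58, 58, 57, 58, 57, 58, 57, 59, 72, 79, 80, 80, 80, 79, 80, 80, 80, 80, 80, 80, 80, 80, 80, 81, 80, 79, 80, 80, 80, 80, 80, 80, 81, 80, 
t 19.0 pos [0.6113 0.0034 0.1685] yaw -87.4 zax [ 0.04   0.024 -0.999] units [ 0.029 -0.465 -0.427] roll None F [ 1.5 -0.6 24. ] M [ 0.07  0.15 -0.04] w 0.0004 g 10.3
```

{"fn": "arm_command", "kwargs": {
  "increments": [
    [0.02, 0, -0.1, 0, -1],
    [0.03, 0, -0.25, 0, -1],
    [0.03, -0.1, -0.4, -0.1, 0],
    [0.03, -0.3, -0.4, -0.15, 0],
    [0.03, -0.465, -0.4, -0.2, 0],
    [0.03, -0.465, -0.4, -0.26, 0],
    [0.03, -0.465, -0.4, -0.32, 0],
    [0.03, -0.465, -0.4, -0.38, 0],
    [0.03, -0.465, -0.4, -0.43, 0],
    [0.03, -0.465, -0.4, -0.43, 0]
  ]
}}

```text
t: 20.25
tool_pos: [0.6058, 0.1404, 0.287]
ee_rot: [-2.403, -2.023, -0.06]
contact_force: [-0.2, -0.1, 0.4]
grip_width: 0.0442
gripper_force: 0.0
```

{"fn": "arm_command", "kwargs": {
  "increments": [
    [0, 0, 0, -0.06, 0],
    [0, 0, 0, -0.12, 0],
    [0, 0, 0, -0.18, 0],
    [0, 0, 0, -0.24, 0],
    [0, 0, 0, -0.3, 0],
    [0, 0, 0, -0.36, 0],
    [0, 0, 0, -0.42, 0],
    [0, 0, 0, -0.48, 0],
    [0, 0, 0, -0.54, 0],
    [0, 0, 0, -0.54, 0]
  ]
}}

```text
t: 21.5
tool_pos: [0.6058, 0.1403, 0.287]
ee_rot: [0.078, 3.112, 0.04]
contact_force: [-0.2, 0.4, -0.5]
grip_width: 0.0439
gripper_force: 0.0
```

```bash
python3 -c "
from h import *
go([.592,.1434,.24],134.6); print(manip.sense()['joint_positions'].round(2))
im,c=snap('wrist','pics/w8.png'); im3,_=snap('scene','pics/sc8.png')
K=np.array([.5717,.1424,.1296]);n=np.array([.4994,.0238,.866])
print(np.round(proj('wrist',c,K+n*.048),1),np.round(proj('scene',eyes.camera_info('scene'),K+n*.048),1))
g=cv2.cvtColor(im3,6); print('module sc',g[235:262,292].tolist())
"
```

```text
t 21.5 pos [0.6058 0.1403 0.287 ] yaw 87.2 zax [ 0.029  0.025 -0.999] units [0.051 0.004 0.155] roll -0.264 F [-0.2  0.4 -0.5] M [0.02 0.06 0.  ] w 0.0439 g 0.0
[ 0.2   0.34  1.6   0.02  1.17 -1.33]
[277.6 192.1] [357.  245.7]
module sc [179, 186, 186, 185, 185, 185, 185, 185, 184, 185, 185, 184, 166, 145, 148, 156, 120, 93, 91, 100, 130, 142, 142, 144, 142, 90, 72]
```

{"fn": "arm_command", "kwargs": {
  "increments": [
    [0.02, 0.002, 0.05, -0.06, -0.23],
    [0.04, 0.004, 0.1, -0.12, -0.23],
    [0.051, 0.004, 0.155, -0.18, -0.23],
    [0.051, 0.004, 0.155, -0.24, -0.23],
    [0.051, 0.004, 0.155, -0.264, -0.23],
    [0.051, 0.004, 0.155, -0.264, -0.23]
  ]
}}

```text
t: 22.35
tool_pos: [0.5919, 0.1434, 0.24]
ee_rot: [-1.177, 2.874, 0.019]
contact_force: [0.2, -0.1, 0.1]
grip_width: 0.0335
gripper_force: 0.0
```

```bash
python3 -c "
from h import *
go([.5947,.1435,.15],134.6)
im,c=snap('wrist','pics/w9.png')
K=np.array([.5717,.1424,.1296]);n=np.array([.4994,.0238,.866])
for h in(0,.013,.048): print(h,np.round(proj('wrist',c,K+n*h),1))
a=.66;X=np.array([-.865,-.0414,.5]);Y=np.array([.0477,-.9988,0])
b=X*np.cos(a)+Y*np.sin(a)*(1)
for s in(.023,-.023): print('ends a+',np.round(proj('wrist',c,K+n*.048+b*s),1))
g=cv2.cvtColor(im,6)
m=(g<45).astype(np.uint8); m[250:]=0
k,l,st,ce=cv2.connectedComponentsWithStats(m); print([(st[i].tolist(),ce[i].round(0).tolist()) for i in range(1,k) if st[i,4]>60])
sub=g[60:260:5,215:335:4]
for r,v in zip(sub,range(60,260,5)): print(v,' '.join('%3d'%x for x in r))
"
```

```text
t 22.35 pos [0.5919 0.1434 0.24  ] yaw 134.5 zax [ 0.028  0.025 -0.999] units [ 0.004 -0.006  0.3  ] roll -0.0 F [ 0.2 -0.1  0.1] M [0.01 0.02 0.02] w 0.0335 g 0.0
0 [294.1 186.4]
0.013 [289.4 195.1]
0.048 [274.7 222.1]
ends a+ [274.4 197.6]
ends a+ [275.  243.7]
[([53, 0, 26, 20, 236], [65.0, 8.0]), ([71, 0, 36, 30, 314], [89.0, 15.0]), ([263, 165, 60, 79, 3018], [291.0, 198.0]), ([228, 241, 18, 9, 135], [237.0, 245.0]), ([311, 241, 19, 9, 142], [320.0, 245.0])]
60 211 217 217 217 217 216 216 216 217 216 217 217 219 218 217 217 216 203 193 216 216 216 216 216 217 217 210 174 172 170
65 216 216 216 218 217 216 216 216 216 217 216 217 218 218 217 218 190 181 179 175 216 217 217 217 217 216 217 216 174 171
70 218 216 216 218 218 216 216 217 217 216 217 217 218 217 216 216 191 180 179 137 216 219 218 217 216 217 215 215 214 191
75 218 217 217 219 219 217 217 217 217 216 215 217 216 215 214 215 217 212 205 216 217 218 218 216 215 215 215 214 214 214
80 219 219 220 221 218 217 217 218 218 217 215 215 215 217 217 218 219 219 218 217 215 216 216 215 213 214 214 214 214 213
85 217 217 219 21
[... 3619 characters left out ...]
 158 218 220 158  16  14  16  15  11  47 158 158 158 157 159 157 156 155 155 155
235 182 189 199 198 202 195 191 163 159 155 158 161 173 158  19  15  16  16  11 153 158 157 157 157 158 156 155 157 157 156
240 186 183 183 195 107  58  57 151 186 157 158 158 157 157  44  15  16  16  76 159 158 157 156 157 154  80  49  52 127 156
245 188 189 181 145  34  34  33  44 175 192 170 223 221 214 155 156 157 151 160 160 159 156 158 157  46  32  33  32  34 157
250 185 189 187  41  34  33  33  18 144 193 188 200 222 221 221 220 216 160 161 160 158 158 159 158  35  24  33  33  34  72
255 189 187 160  34  34  34  31  14 118 196 196 188 192 215 222 220 221 222 219 213 196 164 158 158  34  17  32  34  33  33
```

{"fn": "arm_command", "kwargs": {
  "increments": [
    [0.001, -0.002, 0.1, 0, -0.23],
    [0.003, -0.004, 0.2, 0, -0.23],
    [0.004, -0.006, 0.25, 0, -0.23],
    [0.004, -0.006, 0.28, 0, -0.23],
    [0.004, -0.006, 0.3, 0, -0.23],
    [0.004, -0.006, 0.3, 0, -0.23]
  ]
}}

```text
t: 23.15
tool_pos: [0.595, 0.1436, 0.1502]
ee_rot: [-1.181, 2.872, 0.018]
contact_force: [0.7, -0.4, 0.3]
grip_width: 0.0331
gripper_force: 0.0
```

```bash
python3 -c "
from h import *
go([.5947,.1435,.15],134.6)"
```

```text
t 23.15 pos [0.595  0.1436 0.1502] yaw 134.7 zax [ 0.029  0.025 -0.999] units [0.001 0.001 0.001] roll 0.001 F [ 0.7 -0.4  0.3] M [ 0.08  0.05 -0.03] w 0.0331 g 0.0
```

Clear of everything; close gently on the knob.

{"fn": "arm_command", "kwargs": {
  "increments": [
    [0, 0, 0, 0, -1],
    [0, 0, 0, 0, -1],
    [0, 0, 0, 0, -1],
    [0, 0, 0, 0, -1]
  ],
  "force": 15
}}

```text
t: 23.65
tool_pos: [0.5922, 0.1462, 0.1501]
ee_rot: [-1.181, 2.876, 0.027]
contact_force: [-10.2, 13.0, 2.3]
grip_width: 0.0207
gripper_force: 14.3
```

```bash
python3 -c "
from h import *
go([.5947,.1435,.15],134.6)"
```

```text
t 23.65 pos [0.5922 0.1462 0.1501] yaw 134.7 zax [ 0.023  0.028 -0.999] units [ 0.    -0.012  0.   ] roll 0.0 F [-10.2  13.    2.3] M [ 2.48  1.78 -0.07] w 0.0207 g 14.3
```

{"fn": "arm_command", "kwargs": {
  "increments": [
    [0.0095, 0.009, 0, 0, -1],
    [0.0095, 0.009, 0, 0.03, -1],
    [0.0095, 0.009, 0, 0.06, -1],
    [0.0095, 0.009, 0, 0.09, -1],
    [0.0095, 0.009, 0, 0.09, -1]
  ]
}}

```text
t: 24.28
tool_pos: [0.5919, 0.1452, 0.151]
ee_rot: [-0.762, 3.009, 0.03]
contact_force: [1.1, 7.5, -0.9]
grip_width: 0.0177
gripper_force: 14.6
```

```bash
python3 -c "
from h import *
go([.5905,.1435,.15],112)"
```

```text
t 24.27 pos [0.5919 0.1452 0.151 ] yaw 118.4 zax [ 0.031  0.028 -0.999] units [ 0.007 -0.003  0.003] roll 0.036 F [ 1.1  7.5 -0.9] M [ 1.5   0.02 -0.1 ] w 0.0177 g 14.6
```

{"fn": "arm_command", "kwargs": {
  "increments": [
    [0.003, 0, 0, 0.015, -1],
    [0.003, 0, 0, 0.03, -1],
    [0.003, 0, 0, 0.03, -1]
  ]
}}

```text
t: 24.65
tool_pos: [0.5918, 0.1448, 0.1512]
ee_rot: [-0.621, 3.041, 0.032]
contact_force: [3.0, 7.5, -0.8]
grip_width: 0.0167
gripper_force: 14.5
```

```bash
python3 -c "
from h import *
go([.5905,.1435,.15],112)"
```

```text
t 24.65 pos [0.5918 0.1448 0.1512] yaw 113.1 zax [ 0.033  0.028 -0.999] units [ 0.006 -0.002  0.004] roll 0.006 F [ 3.   7.5 -0.8] M [ 1.43 -0.31  0.02] w 0.0167 g 14.5
```

{"fn": "arm_command", "kwargs": {
  "increments": [
    [0.003, -0.002, 0, 0.015, -1],
    [0.003, -0.003, 0, 0.03, -1],
    [0.003, -0.003, 0, 0.03, -1]
  ]
}}

```text
t: 25.02
tool_pos: [0.5913, 0.144, 0.1511]
ee_rot: [-0.478, 3.068, 0.035]
contact_force: [2.9, 10.4, -1.7]
grip_width: 0.0168
gripper_force: 14.8
```

```bash
python3 -c "
from h import *
go([.5905,.1435,.15],102)"
```

```text
t 25.02 pos [0.5913 0.144  0.1511] yaw 107.7 zax [ 0.033  0.028 -0.999] units [ 0.003 -0.001  0.004] roll 0.032 F [ 2.9 10.4 -1.7] M [ 1.81 -0.15  0.28] w 0.0168 g 14.8
```

{"fn": "arm_command", "kwargs": {
  "increments": [
    [0.0, -0.002, 0, 0.015, -1],
    [0.0, -0.003, 0, 0.025, -1],
    [0.0, -0.003, 0, 0.025, -1]
  ]
}}

```text
t: 25.4
tool_pos: [0.5909, 0.1436, 0.1509]
ee_rot: [-0.358, 3.086, 0.039]
contact_force: [0.8, 11.4, -1.2]
grip_width: 0.0179
gripper_force: 15.2
```

```bash
python3 -c "
from h import *
go([.5905,.1435,.15],108); print(R.from_rotvec(manip.sense()['ee_rot']).inv().apply([-.5,0,-.866])*.01/.3)"
```

```text
t 25.4 pos [0.5909 0.1436 0.1509] yaw 103.2 zax [ 0.031  0.029 -0.999] units [ 0.001 -0.     0.003] roll -0.026 F [ 0.8 11.4 -1.2] M [2.21 0.07 0.34] w 0.0179 g 15.2
[0.01727901 0.00321821 0.0283221 ]
```

{"fn": "arm_command", "kwargs": {
  "increments": [
    [0, 0.003, 0, -0.025, -1],
    [0, 0.003, 0, -0.025, -1],
    [0.005, 0.004, 0.0085, -0.025, -1],
    [0.01, 0.005, 0.017, -0.025, -1],
    [0.014, 0.006, 0.023, -0.025, -1],
    [0.018, 0.007, 0.03, -0.025, -1],
    [0.018, 0.007, 0.03, -0.025, -1]
  ],
  "force": 40
}}

```text
t: 26.28
tool_pos: [0.587, 0.1447, 0.1439]
ee_rot: [-0.475, 3.066, 0.037]
contact_force: [-0.6, 8.9, 11.0]
grip_width: 0.0148
gripper_force: 40.5
```

```bash
python3 -c "
from h import *
go([.5905,.1435,.15],108); print(R.from_rotvec(manip.sense()['ee_rot']).inv().apply([-.5,0,-.866])*.01/.3)"
```

```text
t 26.27 pos [0.587  0.1447 0.1439] yaw 107.6 zax [ 0.035  0.03  -0.999] units [-0.011 -0.007 -0.02 ] roll -0.002 F [-0.6  8.9 11. ] M [ 2.28  0.38 -0.32] w 0.0148 g 40.5
[0.01708834 0.00453971 0.02825671]
```

{"fn": "arm_command", "kwargs": {
  "increments": [
    [0.001, 0.003, 0.003, 0.03, -1],
    [0.001, 0.003, 0.003, 0.06, -1],
    [0.001, 0.002, 0.003, 0.09, -1],
    [0.001, 0.002, 0.003, 0.12, -1],
    [0.001, 0.002, 0.003, 0.15, -1],
    [0.001, 0.002, 0.003, 0.15, -1]
  ],
  "force": 30
}}

```text
t: 27.02
tool_pos: [0.587, 0.1423, 0.1429]
ee_rot: [0.25, 3.098, 0.042]
contact_force: [1.6, -2.2, 12.3]
grip_width: 0.0149
gripper_force: 31.3
```

```bash
python3 -c "
from h import *
go([.5875,.1440,.1435],80); print(R.from_rotvec(manip.sense()['ee_rot']).inv().apply([-.5,0,-.866])*.01/.3)"
```

```text
t 27.02 pos [0.587  0.1423 0.1429] yaw 80.8 zax [ 0.035  0.024 -0.999] units [-0.001  0.006 -0.002] roll 0.004 F [ 1.6 -2.2 12.3] M [-1.22 -0.27  0.44] w 0.0149 g 31.3
[ 0.01733788 -0.00351194  0.02825113]
```

{"fn": "arm_command", "kwargs": {
  "increments": [
    [0.0, 0.003, 0, 0.03, -1],
    [0, 0.003, 0, 0.06, -1],
    [0, 0.003, 0, 0.1, -1],
    [0, 0.003, 0, 0.1, -1]
  ]
}}

```text
t: 27.52
tool_pos: [0.588, 0.1418, 0.1439]
ee_rot: [0.732, 3.023, 0.047]
contact_force: [1.4, -10.4, 17.8]
grip_width: 0.0182
gripper_force: 32.7
```

```bash
python3 -c "
from h import *
go([.5875,.1440,.1435],80)"
```

```text
t 27.52 pos [0.588  0.1418 0.1439] yaw 62.8 zax [ 0.037  0.022 -0.999] units [0.005 0.006 0.001] roll -0.096 F [  1.4 -10.4  17.8] M [-2.31 -0.09  0.28] w 0.0182 g 32.7
```

{"fn": "arm_command", "kwargs": {
  "increments": [
    [0.0, -0.004, 0, 0.02, -1],
    [0, -0.007, 0, 0.04, -1],
    [0, -0.009, 0, 0.06, -1],
    [0, -0.01, 0, 0.08, -1],
    [0, -0.01, 0, 0.08, -1]
  ]
}}

```text
t: 28.15
tool_pos: [0.5878, 0.1403, 0.1444]
ee_rot: [1.106, 2.91, 0.057]
contact_force: [3.7, -5.2, 18.3]
grip_width: 0.0202
gripper_force: 33.6
```

```bash
python3 -c "
from h import *
go([.5875,.1440,.1435],80)"
```

```text
t 28.15 pos [0.5878 0.1403 0.1444] yaw 48.4 zax [ 0.04   0.024 -0.999] units [0.009 0.008 0.003] roll -0.176 F [ 3.7 -5.2 18.3] M [-1.48 -0.41  0.3 ] w 0.0202 g 33.6
```

{"fn": "arm_command", "kwargs": {
  "increments": [
    [0.0, -0.002, 0, 0.02, -1],
    [0, -0.004, 0, 0.04, -1],
    [0, -0.004, 0, 0.04, -1]
  ]
}}

```text
t: 28.52
tool_pos: [0.5876, 0.1396, 0.1444]
ee_rot: [1.285, 2.836, 0.061]
contact_force: [5.6, -4.5, 17.0]
grip_width: 0.0211
gripper_force: 34.2
```

```bash
python3 -c "
from h import *
go([.5875,.1440,.1435],80)"
```

```text
t 28.52 pos [0.5876 0.1396 0.1444] yaw 41.2 zax [ 0.041  0.025 -0.999] units [0.011 0.009 0.003] roll -0.215 F [ 5.6 -4.5 17. ] M [-1.38 -0.78  0.6 ] w 0.0211 g 34.2
```

{"fn": "arm_command", "kwargs": {
  "increments": [
    [0.0, -0.001, 0, 0.02, -1],
    [0, -0.001, 0, 0.04, -1],
    [0, -0.001, 0, 0.04, -1]
  ]
}}

```text
t: 28.9
tool_pos: [0.5879, 0.1388, 0.1445]
ee_rot: [1.459, 2.752, 0.063]
contact_force: [8.1, -8.4, 15.3]
grip_width: 0.0227
gripper_force: 39.1
```

```bash
python3 -c "
from h import *
go([.5875,.1440,.1435],80)"
```

```text
t 28.9 pos [0.5879 0.1388 0.1445] yaw 34.1 zax [ 0.042  0.023 -0.999] units [0.015 0.008 0.004] roll -0.255 F [ 8.1 -8.4 15.3] M [-1.9  -1.12  1.19] w 0.0227 g 39.1
```

{"fn": "arm_command", "kwargs": {
  "increments": [
    [0, 0, 0, -0.03, -1],
    [0, 0, 0, -0.05, -1],
    [-0.002, 0.003, -0.006, -0.05, -1],
    [-0.004, 0.006, -0.012, -0.05, -1],
    [-0.007, 0.01, -0.021, -0.05, -1],
    [-0.009, 0.013, -0.027, -0.05, -1],
    [-0.009, 0.013, -0.027, -0.05, -1]
  ],
  "force": 12
}}

```text
t: 29.78
tool_pos: [0.5913, 0.1397, 0.1507]
ee_rot: [1.243, 2.856, 0.061]
contact_force: [9.7, -0.7, 1.3]
grip_width: 0.0223
gripper_force: 11.9
```

```bash
python3 -c "
from h import *
go([.5905,.1435,.15],46)"
```

```text
t 29.77 pos [0.5913 0.1397 0.1507] yaw 43.0 zax [ 0.04   0.026 -0.999] units [0.011 0.007 0.003] roll -0.017 F [ 9.7 -0.7  1.3] M [-0.28 -1.59  0.01] w 0.0223 g 11.9
```

Open gently and rise.

{"fn": "arm_command", "kwargs": {
  "increments": [
    [0.005, 0.004, -0.01, 0, -0.2],
    [0.005, 0.004, -0.01, 0, -0.2],
    [0.005, 0.004, -0.01, 0, -0.2],
    [0.005, 0.004, -0.05, 0, -0.2],
    [0.005, 0.004, -0.15, 0, -0.2],
    [0.005, 0.004, -0.35, 0, -0.2],
    [0.005, 0.004, -0.4, 0, -0.2],
    [0.005, 0.004, -0.4, 0, -0.2]
  ]
}}

```text
t: 30.78
tool_pos: [0.5829, 0.1383, 0.269]
ee_rot: [1.247, 2.863, 0.055]
contact_force: [-0.5, -0.4, -1.5]
grip_width: 0.0353
gripper_force: 0.0
```

```bash
python3 -c "
from h import *
go([.5905,.1435,.15],46)
im,c=snap('wrist','pics/w10.png');im3,cs=snap('scene','pics/sc10.png')
K=np.array([.5717,.1424,.1296]);n=np.array([.4994,.0238,.866])
X=np.array([-.865,-.0414,.5]);Y=np.array([.0477,-.9988,0])
for q in(.4,1.2,1.45):
  a=.72-q;b=X*np.cos(a)+Y*np.sin(a)
  for hh in(.040,.048): print(q,hh,[np.round(proj(k,cc,K+n*hh+b*s),1).tolist() for k,cc in(('wrist',c),('scene',cs)) for s in(.023,-.023)])
g=cv2.cvtColor(im,6); print('wrist')
for v in range(140,262,5): print(v,' '.join('%3d'%x for x in g[v,215:345:4]))
g=cv2.cvtColor(im3,6); print('scene')
for v in range(225,270,2): print(v,' '.join('%3d'%x for x in g[v,330:382:2]))
print('mod',g[235:262,292].tolist())
"
```

```text
t 30.77 pos [0.5829 0.1383 0.269 ] yaw 42.9 zax [ 0.03   0.025 -0.999] units [-0.004  0.015  0.397] roll -0.017 F [-0.5 -0.4 -1.5] M [-0.04  0.02 -0.03] w 0.0353 g 0.0
0.4 0.04 [[262.3, 208.4], [305.6, 216.4], [353.7, 235.6], [359.2, 255.9]]
0.4 0.048 [[266.1, 213.6], [309.9, 221.3], [354.3, 235.5], [359.8, 255.9]]
1.2 0.04 [[277.6, 192.6], [291.6, 230.5], [361.8, 236.8], [351.1, 254.6]]
1.2 0.048 [[281.8, 197.5], [295.6, 235.7], [362.4, 236.7], [351.6, 254.7]]
1.45 0.04 [[284.0, 190.0], [285.9, 233.0], [363.8, 238.5], [349.0, 253.0]]
1.45 0.048 [[288.3, 194.8], [289.8, 238.3], [364.5, 238.4], [349.5, 253.0]]
wrist
140 153 153 154 153 152 154 154 154 152 151 150 152 152 154 154 153 153 154 153 155 157 157 154 155 155 156 156 146 134 136 170 188 178
145 152 152 152 153 153 154 155 155 153 151 151 152 153 154 154 153 154 153 154 154 156 157 156 155 153 154 155 157 156 132 133 183 141
150 153 154 153 152 152 153 152 151 154 154 152 151 152 154 155 154 153 154 155 154 155 157 156 154 154 153 155 156 156 155 128 124 128
155 152 153 152 151 150 151 152 153 154 153 152 150 138 123 124 125 1
[... 4847 characters left out ...]
5 137 138 137 135 135 138
261 184 183 183 183 183 184 183 183 182 169 132 129 128 126 132 133 135 136 137 137 137 137 137 136 136 137
263 185 184 183 183 185 183 182 183 182 183 140 134 135 171 142 135 137 137 139 139 137 136 136 137 138 137
265 185 185 184 185 185 182 183 185 183 183 182 138 141 186 181 135 137 137 138 138 137 136 137 137 137 138
267 184 185 184 184 183 183 183 185 183 183 183 181 181 183 183 138 136 137 137 138 139 137 137 137 136 138
269 185 185 183 183 183 183 184 184 183 183 183 185 183 182 183 170 135 137 138 138 139 137 137 138 138 138
mod [179, 184, 185, 183, 183, 183, 184, 183, 183, 184, 182, 182, 164, 143, 147, 154, 119, 93, 91, 99, 129, 140, 142, 143, 140, 89, 70]
```

```bash
python3 -c "
from cell import manip
print(manip.hand_in())"
```

```text
the job is handed in; nothing more can be done
None
```

The job is handed in, with no verdict returned: the relay module is fully home in the slot and released, the knob is turned to its on end stop and sprung back out, and I never touched the contactor, bin or tape (about 31 s of the 67 s used).

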